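# Put the craft supplies away in their trays

### The job

The craft lesson is over: sort the supplies on the desk back into their grey trays. Lay both cutters flat side by side on the floor of the low rectangular tray, stand both glue sticks upright in the round tub, and lay the eraser flat in the square box. Leave the tape roll and the water bottle where they are.

Things in the scene. Friction and masses are not known exactly. Their poses are not given: they have to be found in the camera images.
- cutter_a_mid (a point): Snap-off craft cutter, blade retracted, lying flat with its thumb slide up: a straight bar, sizes in mm: 115 long (its x), black handle 88 long, 22 wide (its y), 16 high, and at the +x end a steel nose 28 long, 14 wide, 10 high. Origin at mid-length, mid-width, half-way up (8 above what it lies on; on the handle part). About 45 g. The two cutters are alike; either may be taken first.
- cutter_b_mid (a point): The second cutter. Snap-off craft cutter, blade retracted, lying flat with its thumb slide up: a straight bar, sizes in mm: 115 long (its x), black handle 88 long, 22 wide (its y), 16 high, and at the +x end a steel nose 28 long, 14 wide, 10 high. Origin at mid-length, mid-width, half-way up (8 above what it lies on; on the handle part). About 45 g. The two cutters are alike; either may be taken first.
- glue_a_mid (a point): Glue stick standing upright: plain cylinder 28 mm in diameter, 90 mm tall, black foot, white body, grey cap on top. Origin on its axis half-way up (45 mm above what it stands on); z runs up along the axis. About 40 g; tips over easily. The two sticks are alike.
- glue_b_mid (a point): The second glue stick. Glue stick standing upright: plain cylinder 28 mm in diameter, 90 mm tall, black foot, white body, grey cap on top. Origin on its axis half-way up (45 mm above what it stands on); z runs up along the axis. About 40 g; tips over easily. The two sticks are alike.
- eraser_mid (a point): White rubber eraser in a blue card sleeve, a block (sizes in mm) 60 long (its x), 30 wide (its y), 16 high, lying flat on the desk. Origin at its centre, 8 above what it lies on. About 30 g.
- cutter_tray: Low grey rectangular tray, open on top, fixed to the desk, sizes in mm: outside 180 (its x) by 150 (its y), 16 high, walls 4 thick and floor 4 thick, so inside 172 by 142. Origin at the centre of its underside, on the desk (the inner floor is 4 above it). z up. Both cutters fit flat side by side along its x, for example at y = +32 and y = -32.
- glue_tub: Low grey round tub, open on top, fixed to the desk, sizes in mm: outside diameter 120 at the rim and 116 at the foot, 30 high, wall 4 and floor 4 thick, inside floor about 108 across. Origin at the centre of its underside, on the desk (the inner floor is 4 above it). z up. Both sticks fit standing, for example 24 either side of the centre.
- eraser_box: Grey square box, open on top, fixed to the desk, sizes in mm: outside 120 by 120, 25 high, walls 4 and floor 4 thick, inside 112 by 112. Origin at the centre of its underside, on the desk (the inner floor is 4 above it); x and y along its sides, z up.
- tape_roll: Bystander, to be left where it is: clear roll of sticky tape lying flat, outside diameter 64 mm, hole 38 mm, 20 mm high, loose. Origin at the centre of its underside.
- water_bottle: Bystander, to be left where it is: clear glass water bottle with a white screw lid and loop, standing, 68 mm in diameter, about 236 mm tall, loose. Origin at the centre of its underside.
Not all that is in view belongs to the job. Leave any orange look-alike of the part that bears glue_b_mid alone.

How it is judged:
By the outcome, as a careful person would: the job done as asked, in the order asked, and still so for the second after the job is handed in, with the robot touching nothing.
It also fails if it takes over 120 s, if anything falls off the work surface, if the arm or the gripper's body presses on something with over 40 N, if the wrist force passes 120 N, or if a joint passes its speed limit or range.

### The arm

A 6-joint arm with a two-finger parallel gripper is mounted at the origin on the work surface. World frame = base frame: x ahead of the robot, y to its left, z up, the work surface at z = 0. Lengths are in mm, angles in degrees, forces in N, time in s.
With the tool pointing down it reaches from about 350 to 850 mm from the base axis. Payload 8.1 kg.
Tool frame: the origin (TCP) lies at the very end of the fingers, on their centre line; the grasp point (between the pads) lies 19 mm behind it (tcp_to_grasp is the distance from the TCP to the grasp point, in mm); z points along the fingers, x is the direction in which the jaws open and shut, and the axes are right-handed (so a half turn about z gives the same grasp; the last joint's range is limited). The gripper opens to 85 mm and grips with 20 to 120 N. Pads are 22 mm wide; open, the fingers measure 114 mm over their backs; the gripper's body (76 mm by 85 mm) begins 54 mm behind the grasp point. The pads swing forward as they close: fully open they stand 13 mm farther back than shut.
Start: joints at [66.841, 7.471, 85.268, -0, 87.261, -4.893], TCP at [188.035, 569.779, 198.392] pointing down, gripper open.
Joint ranges: [-169.43, 169.43], [-51.17, 129.36], [1.28, 143.12], [-76.62, 256.62], [0, 156.53], [-152.29, 152.29]. Speed limits (degrees/s): [136.94, 136.94, 159.86, 180, 180, 180].

### API

Orientations are given as [roll, pitch, yaw] about the fixed x, y, z axes, in that order (R = Rz(yaw) Ry(pitch) Rx(roll)).
In Python, from bench import * gives the robot as it stands. The module is installed in compiled form; this text tells all that it offers.
- The arm moves only by the tool apply_moves, never from a script. Its argument "targets" is text: rows parted by semicolons, each of 7 numbers parted by spaces: the turn, a rotation vector about the tool's x, y, z in rad, then the shift along the tool's x, y, z in cm, then the finger opening in cm, from 0 to 8.54. A call has exactly 5 rows; each row is the pose to reach, as a shift and turn from the pose commanded when the call began, along the tool's axes at that moment; what a row does not reach only later rows make up. A row lasts 1/10 s, in which the tool goes at most 50 mm and 8.59 degrees, less where a joint would pass 70% of its speed; a pose out of reach is approached as far as the arm can. A call with a gripper value outside its range is refused whole. The fingers move at their own pace and stop on an object; "force" is the grip in N (left out, the last holds). Time passes only in rows, so rows that repeat a pose let the fingers close, or fill a call up. It gives the time, the measured TCP pose, the force and the opening at its end, in the units of the state.
- sense(): the state, without advancing time (a new reading comes with each control period).
- snapshot(name): name is "scene" or "top"; returns the picture (420x560x3 uint8, red, green, blue); there is no depth.
- camera_model(name): a dict with "fx", "fy", "cx", "cy" (pixels), "k1" (the pictures are not rectified: a ray, as slopes to the right and down, at radius r is drawn at 1 + k1 r^2 times it, then the intrinsics apply), "position" and "attitude" of the camera in the world. Camera axes: x right, y up, looking along -z (the intrinsics and any distortion apply to the point x, -y, -z); pixel columns grow to the right and rows downward; lengths in mm; the calibration is good to about 2 mm. A picture is of the moment at which its call begins. camera_model takes no time and is no camera call.
- hand_in(): hands the job in, once; it reports no verdict.
Trained networks look in the newest picture that a camera, given by its name, has taken for a name from the list of things; names that differ only in an ending like _2 or _b are one class to them, and where a whole thing is asked for, a point or a joint stands for the part that bears it (a point fixed in the world has none). Each returns a list of dicts, best first, with "confidence" (0 to 1); they miss things now and then, are a little off and sometimes report something else, mostly with a low value. They report only what shows in the picture. A call takes as long as a camera call. They do not tell look-alikes from the thing itself.
- recognise(camera, query): "at" ([row, column] in pixels, amid what is visible of it).
- place_of(camera, query): "at" ([row, column] in pixels: a listed point, or the origin of a listed thing).
The state is a dict: "time": time; "joint_pos": joint angles; "qd": joint speeds; "joint_efforts": joint torques, N m; "tool_pos": TCP position; "tcp_rot": TCP orientation; "ft_force": force on the tool from outside, world axes, zero at the start; "wrist_torque": the same for the moment, N m; "finger_gap": finger opening in mm.
Only numpy, scipy, OpenCV 4.12 (cv2) and the standard library are available. Lean on these libraries where they do the work, as an engineer would, in place of code of your own. Each camera call takes 0.05 s, during which the arm holds its last target. There are 200 camera calls.

## Working session

There is one attempt and no reset: what is moved stays moved. The work goes in short steps, Python scripts to look and compute and a tool call to move; the robot and the scene stay as the last step left them, time stands still between calls to the robot, and variables do not carry over. Pictures are saved under pics/ and viewed, about 12 in all and at most 16, crops included, and the job is handed in when it is done.

Besides the shell and the picture viewer there is one more tool, called after "Call:" as a command line: name --argument value ..., lists and objects as JSON in quotes. apply_moves: Moves the arm, as the interface text tells. Its arguments: {"type":"object","properties":{"targets":{"type":"string"},"force":{"type":"number"}},"required":["targets"]}

```bash
mkdir -p pics
cat > h.py <<'E'
from bench import *
import numpy as np, cv2
from scipy.spatial.transform import Rotation as R
def cam(n):
    c=camera_model(n); a=np.array(c["attitude"],float)
    M=a if a.shape==(3,3) else R.from_euler('xyz',a,degrees=True).as_matrix()
    return c,M,np.array(c["position"],float)
def px2w(n,rc,z):
    c,M,p=cam(n); K=np.array([[c["fx"],0,c["cx"]],[0,c["fy"],c["cy"]],[0,0,1.]])
    u=cv2.undistortPoints(np.array([[[rc[1],rc[0]]]],float),K,np.array([c["k1"],0,0,0.]))[0,0]
    d=M@np.array([u[0],-u[1],-1]); return p+d*(z-p[2])/d[2]
def w2px(n,P):
    c,M,p=cam(n); q=(np.atleast_2d(P)-p)@M; x=q[:,0]/-q[:,2]; y=-q[:,1]/-q[:,2]; s=1+c["k1"]*(x*x+y*y)
    return np.c_[c["cy"]+c["fy"]*y*s, c["cx"]+c["fx"]*x*s]
def save(n,f):
    im=snapshot(n); cv2.imwrite('pics/'+f,cv2.cvtColor(im,cv2.COLOR_RGB2BGR)); return im
E
python3 - <<'E'
from h import *
for n in("scene","top"):
    print(camera_model(n)); save(n,n+'0.png')
H=dict(cutter_a_mid=8,glue_a_mid=45,eraser_mid=8,cutter_tray=0,glue_tub=0,eraser_box=0,tape_roll=0,water_bottle=0)
for k,z in H.items():
    for n in("scene","top"):
        for r in place_of(n,k): print(k,n,np.round(r["at"]),round(r["confidence"],2),np.round(px2w(n,r["at"],z)))
print(sense())
E
```

```text
{'fx': 385.9546143069123, 'fy': 385.9546143069123, 'cx': 279.5769797653716, 'cy': 210.76482323969188, 'k1': -0.004767279573231929, 'position': array([1039.89930205,  303.68438822,  666.72502819]), 'attitude': array([ 49.17098848,  -0.79443084, 126.17091871])}
{'fx': 380.8241303005865, 'fy': 380.8241303005865, 'cx': 270.9763184938779, 'cy': 207.88924583913112, 'k1': -0.06313419318110913, 'position': array([ 400.85559533, -126.98380894, 1129.76853754]), 'attitude': array([  4.35403752,   1.63690909, -88.26905982])}
cutter_a_mid scene [183. 246.] 0.68 [ 380. -287.    8.]
cutter_a_mid top [252. 340.] 0.66 [ 362. -299.    8.]
glue_a_mid scene [246. 386.] 0.58 [409. 148.  45.]
glue_a_mid scene [292. 284.] 0.35 [647.  37.  45.]
glue_a_mid top [229. 188.] 0.62 [414. 142.  45.]
eraser_mid scene [210. 284.] 0.67 [ 411. -131.    8.]
eraser_mid top [230. 278.] 0.56 [ 420. -115.    8.]
cutter_tray scene [290. 284.] 0.72 [615.  16.   0.]
cutter_tray top [162. 235.] 0.94 [621.  21.   0.]
cutter_tray top [233. 189.] 0.42 [403. 149.   0.]
glue_tub scene [350. 432.] 0.59 [561. 321.   0.]
glue_tub top 
[... 421 characters left out ...]
. 187.] 0.48 [546. 165.   0.]
{'time': 0.9, 'joint_pos': array([ 6.68410632e+01,  7.46888836e+00,  8.52677054e+01,  4.78876317e-04,
        8.72617520e+01, -4.89185478e+00]), 'qd': array([ 0.08639018, -0.07409821, -0.0805645 ,  0.09123658, -0.03984314,
       -0.06685161]), 'joint_efforts': array([ 6.23065116e-04, -5.69309592e+01, -5.00879824e+01, -2.31330951e-04,
        6.82489153e-04,  5.92099340e-06]), 'tool_pos': array([188.03440729, 569.78153031, 198.41689539]), 'tcp_rot': array([-1.79999664e+02, -1.68892684e-03,  7.17328951e+01]), 'ft_force': array([-0.36652779,  1.17080334, -1.04169278]), 'wrist_torque': array([-0.00418105, -0.0325244 , -0.06743467]), 'finger_gap': 85.32353772469023}
```

```bash
cd pics; python3 -c "
import cv2
for n in('scene0','top0'): cv2.imwrite(n+'b.png',cv2.resize(cv2.imread(n+'.png'),(784,588),interpolation=cv2.INTER_CUBIC))"
```

```text
(no output)
```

View pics/top0b.png

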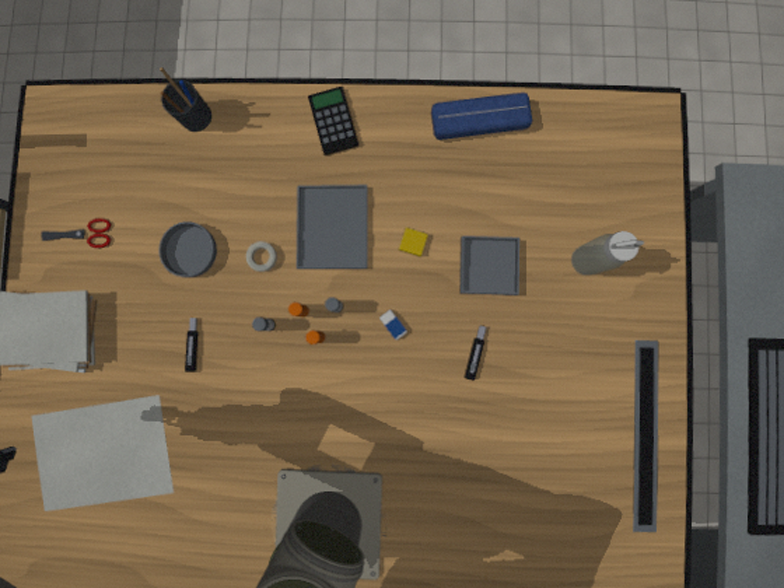

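View pics/scene0b.png

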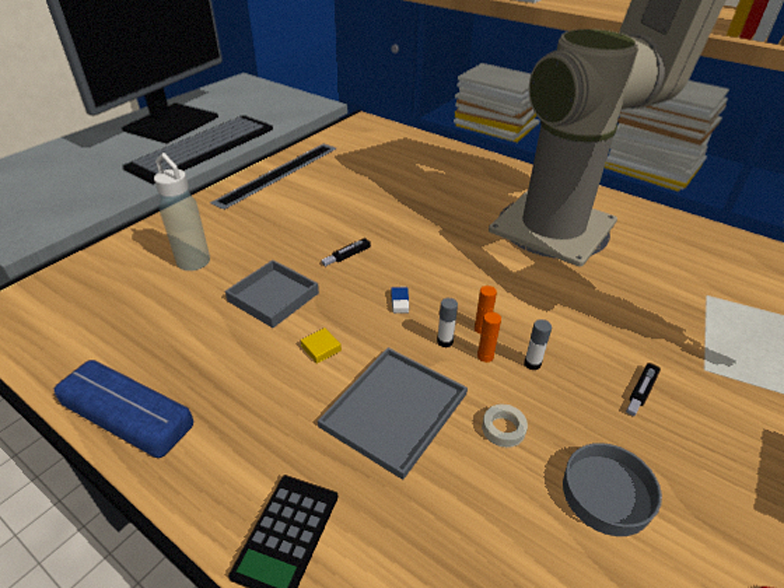

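Top view (784 px wide): cutters at (192,345) and (476,353); the eraser is at (394,325). White/grey glue sticks stand at about (263,324) and (333,305), with orange look-alikes at (298,310) and (314,338). A yellow pad at (414,241) is not the eraser. I'm choosing the white-bodied sticks, and will measure by colour and check in a crop.

```bash
cat > seg.py <<'E'
from h import *
ims={n:cv2.cvtColor(cv2.imread(f'pics/{n}0.png'),cv2.COLOR_BGR2RGB) for n in("scene","top")}
def ortho(n,x0,x1,y0,y1,z,s=1.0):  # image rows: x descending, cols: y descending (1 px = s mm)
    xs=np.arange(x1,x0,-s); ys=np.arange(y1,y0,-s); X,Y=np.meshgrid(xs,ys,indexing='ij')
    P=w2px(n,np.c_[X.ravel(),Y.ravel(),np.full(X.size,z)]).astype(np.float32)
    return cv2.remap(ims[n],P[:,1].reshape(X.shape),P[:,0].reshape(X.shape),cv2.INTER_LINEAR)
def rect(mask,x1,y1):
    k,l,st,c=cv2.connectedComponentsWithStats(mask.astype(np.uint8)); i=1+np.argmax(st[1:,4])
    q=np.argwhere(l==i)*-1.0+[x1,y1]; r=cv2.minAreaRect(q.astype(np.float32)); b=cv2.boxPoints(r)
    e=b[1]-b[0] if np.linalg.norm(b[1]-b[0])>np.linalg.norm(b[2]-b[1]) else b[2]-b[1]
    return np.round(r[0],1),np.round(r[1],1),round(np.degrees(np.arctan2(e[1],e[0]))%180,1),np.round(q.mean(0),1),st[i,4]
E
python3 - <<'E'
from seg import *
for n in("scene","top"):
    for nm,(x,y) in dict(cL=(370,310),cR=(362,-299)).items():
        o=ortho(n,x-80,x+80,y-80,y+80,12).astype(int)
        print(n,nm,rect(o.max(2)<70,x+80,y+80))
    x,y=415,-123; o=ortho(n,x-60,x+60,y-60,y+60,14).astype(int)
    print(n,'eraser blue',rect((o[...,2]-o[...,0]>40),x+60,y+60))
    print(n,'eraser white',rect((o.min(2)>140),x+60,y+60))
    hs=cv2.cvtColor(ims[n],cv2.COLOR_RGB2HSV); 
    m=((hs[...,0]<12)&(hs[...,1]>190)&(hs[...,2]>90)).astype(np.uint8)
    k,l,st,c=cv2.connectedComponentsWithStats(m); print(n,'orange',[(st[i].tolist()) for i in range(1,k) if st[i,4]>20])
a=ortho("top",340,500,-20,190,90,.5); b=ortho("top",340,500,-20,190,0,.5)
cv2.imwrite('pics/glue.png',cv2.cvtColor(np.vstack([a,b]),cv2.COLOR_RGB2BGR))
E
```

```text
scene cL (array([353.5, 306.5]), array([97., 21.]), np.float32(0.0), array([353.2, 306.5]), np.int32(1440))
scene cR (array([ 357.4, -286.5]), array([33.8, 93. ]), np.float32(165.6), array([ 357.8, -283.9]), np.int32(2091))
scene eraser blue (array([ 411.9, -126.3]), array([36.2, 30.2]), np.float32(39.1), array([ 411.5, -126.5]), np.int32(1023))
scene eraser white (array([ 437.1, -105.3]), array([32.6, 28.2]), np.float32(36.9), array([ 437. , -105.3]), np.int32(862))
scene orange [[340, 209, 17, 49, 177]]
top cL (array([348. , 303.5]), array([88., 25.]), np.float32(0.0), array([346.1, 302. ]), np.int32(1586))
top cR (array([ 349.9, -294.3]), array([23.6, 86.8]), np.float32(166.4), array([ 349.5, -293.5]), np.int32(1372))
top eraser blue (array([ 410. , -127.5]), array([34.4, 27.7]), np.float32(39.3), array([ 410. , -127.4]), np.int32(909))
top eraser white (array([ 431.5, -109.4]), array([17.3, 26.2]), np.float32(129.3), array([ 431.4, -109.4]), np.int32(434))
top orange [[63, 156, 15, 10, 43], [64, 167, 14, 10, 48]]
```

View pics/glue.png

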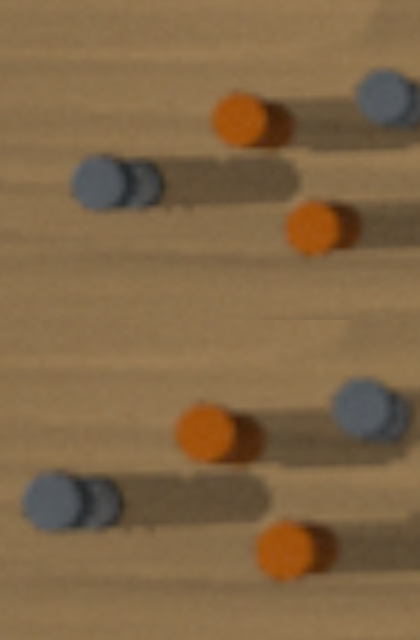

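```bash
cat > ov.py <<'E'
from seg import *
def box(x,y,yaw,l,w,z,off=0):
    c,s=np.cos(np.radians(yaw)),np.sin(np.radians(yaw))
    return np.array([[x+c*(a+off)-s*b,y+s*(a+off)+c*b,z] for a,b in((l/2,w/2),(l/2,-w/2),(-l/2,-w/2),(-l/2,w/2))])
def circ(x,y,r,z): t=np.linspace(0,2*np.pi,40); return np.c_[x+r*np.cos(t),y+r*np.sin(t),0*t+z]
def draw(n,shapes,im=None,S=4):
    im=cv2.resize(ims[n] if im is None else im,None,fx=S,fy=S,interpolation=cv2.INTER_CUBIC)
    for P in shapes:
        p=w2px(n,P)[:,::-1]*S+S/2-.5
        cv2.polylines(im,[np.round(p).astype(int)],True,(255,255,0),1)
    return cv2.cvtColor(im,cv2.COLOR_RGB2BGR)
E
python3 - <<'E'
from ov import *
# refined angles by PCA on dark, trays by rim
for nm,(x,y) in dict(cL=(360,303),cR=(362,-299)).items():
    o=ortho("top",x-70,x+70,y-40,y+40,16).astype(int); q=np.argwhere(o.max(2)<75)*-1.+[x+70,y+40]
    w,v=np.linalg.eigh(np.cov(q.T)); print(nm,q.mean(0),np.degrees(np.arctan2(v[1,1],v[0,1])),np.sqrt(12*w))
for nm,(x,y,z) in dict(tray=(621,21,16),tub=(561,326,30),box=(550,-315,25)).items():
    for n in("top","scene"):
        o=ortho(n,x-120,x+120,y-120,y+120,z).astype(int); print(nm,n,rect(o[...,2]-o[...,0]>-8,x+120,y+120))
sh=[box(363,-297,-13.6,115,22,16),box(361,303,-2,115,22,16),box(418,-121,39,60,30,16),box(621,21,0,180,150,16),circ(561,326,60,30),box(550,-315,0,120,120,25)]
for g in((409,139.5),(451.5,-3)): sh+=[circ(*g,14,90),circ(*g,14,0)]
d=draw("scene",sh,S=4); t=draw("top",sh,S=4)
cv2.imwrite('pics/ovs.png',cv2.resize(d[620:1500,500:2000],(800,469),interpolation=cv2.INTER_AREA))
cv2.imwrite('pics/ovt.png',cv2.resize(t[500:1120,400:1560],(800,428),interpolation=cv2.INTER_AREA))
E
```

```text
cL [346.94       300.53235294] 178.83393406364115 [26.38500676 94.54971439]
cR [ 349.80612245 -293.0244898 ] 166.6165628934936 [25.96316742 92.48436268]
tray top (array([620. ,  13.7]), array([178.5, 148.5]), np.float32(1.8), array([619.8,  13.3]), np.int32(26241))
tray scene (array([627.8,  18. ]), array([184.9, 152.9]), np.float32(1.8), array([627.8,  18.2]), np.int32(27978))
tub top (array([562. , 317.2]), array([123.2, 115.3]), np.float32(78.7), array([561.4, 317.9]), np.int32(11277))
tub scene (array([574., 323.]), array([116., 132.]), np.float32(0.0), array([573.4, 322.7]), np.int32(12259))
box top (array([ 545., -320.]), array([120., 118.]), np.float32(90.0), array([ 545. , -320.4]), np.int32(14191))
box scene (array([ 557., -308.]), array([136., 132.]), np.float32(90.0), array([ 557.4, -307.9]), np.int32(17483))
```

View pics/ovs.png

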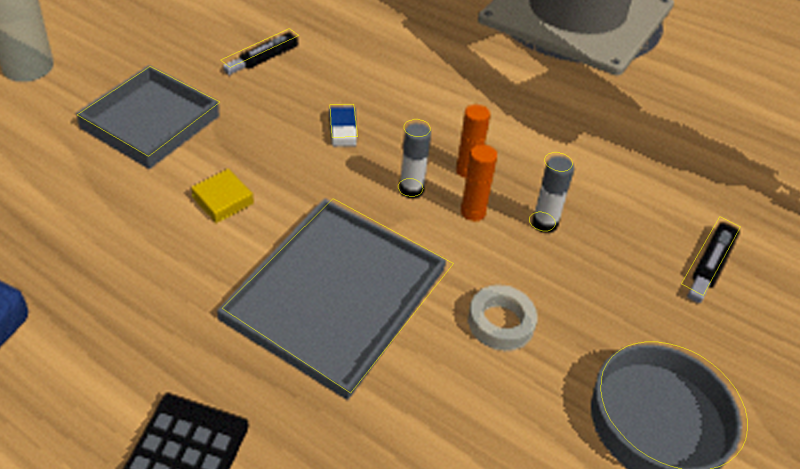

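View pics/ovt.png

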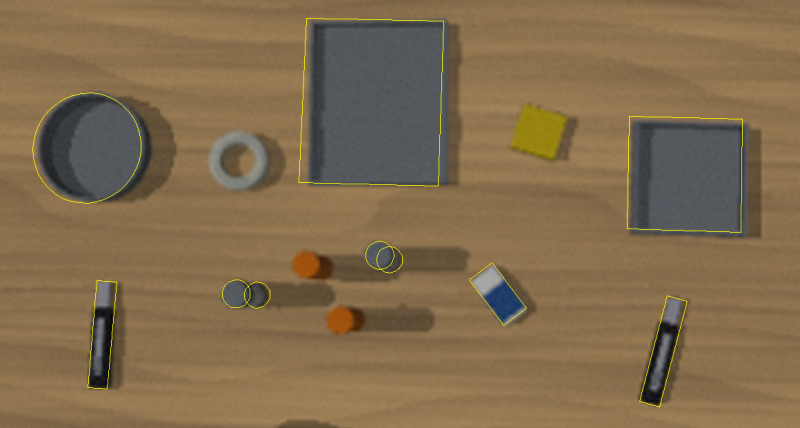

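Overlays agree in both cameras. Cutters are at about (361,303) and (363,-297); white glue sticks at (409,139.5) and (451.5,-3); the eraser at (418,-121) with yaw 39°. The orange pair, at (440,70) and (386,33), stays excluded. Order: cutters, glue sticks, eraser.

```bash
cat > plan.py <<'E'
import sys; from h import *
# args: x y z yaw opening_cm calls ; repeated segments
def go(segs):
    s=sense(); p=np.array(s["tool_pos"]); yaw=float(s["tcp_rot"][2])
    print('at',np.round(p,1),np.round(s["tcp_rot"],1),'gap',round(s["finger_gap"],1),'F',np.round(s["ft_force"],1),'t',s["time"])
    for x,y,z,w,o,n in segs:
        p1=np.array([x,y,z]); w1=w; p0=p.copy(); y0=yaw; n=int(n); N=5*n
        for c in range(n):
            B=R.from_euler('xyz',[180,0,yaw],degrees=True); rows=[]
            ps,ys=p.copy(),yaw
            for k in range(5):
                t=min(1,(5*c+k+1)/max(N-1,1)); f=t*t*(3-2*t)
                d=np.round(B.inv().apply(p0+f*(p1-p0)-ps)/10,2 if f==1 else 1)+0.0; r=round(-np.radians(f*(w1-y0)+y0-ys),3 if f==1 else 2)+0.0
                rows.append(f"0 0 {r:g} {d[0]:g} {d[1]:g} {d[2]:g} {o:g}")
            p=ps+B.apply(d*10); yaw=ys-np.degrees(r); print("; ".join(rows))
a=[float(v) for v in sys.argv[1:]]; go([a[i:i+6] for i in range(0,len(a),6)])
E
python3 plan.py 361 303 90 88.5 8.5 3  361 303 5 88.5 8.5 2
```

```text
at [188.  569.8 198.4] [-180.    -0.    71.7] gap 85.3 F [-0.4  1.2 -1. ] t 0.9
0 0 0 -0.3 0.4 0.2 8.5; 0 0 -0.02 -1.1 1.4 0.6 8.5; 0 0 -0.03 -2.4 2.9 1.3 8.5; 0 0 -0.06 -3.9 4.9 2.1 8.5; 0 0 -0.09 -5.8 7.2 3.2 8.5
0 0 -0.03 -2.3 2.4 1.1 8.5; 0 0 -0.06 -4.6 4.8 2.2 8.5; 0 0 -0.09 -7 7.2 3.4 8.5; 0 0 -0.12 -9.2 9.6 4.5 8.5; 0 0 -0.14 -11.3 11.7 5.5 8.5
0 0 -0.03 -2 1.6 0.9 8.5; 0 0 -0.05 -3.5 2.8 1.5 8.5; 0 0 -0.06 -4.6 3.6 2 8.5; 0 0 -0.063 -4.93 3.9 2.14 8.5; 0 0 -0.063 -4.93 3.9 2.14 8.5
0 0 0 0 0 0.3 8.5; 0 0 0 0 0 1.1 8.5; 0 0 0 0 0 2.2 8.5; 0 0 0 0 0 3.5 8.5; 0 0 0 0 0 5 8.5
0 0 0 0 0 1.3 8.5; 0 0 0 0 0 2.4 8.5; 0 0 0 0 0 3.2 8.5; 0 0 0 0 0 3.5 8.5; 0 0 0 0 0 3.5 8.5
```

Call:
apply_moves --targets "0 0 0 -0.3 0.4 0.2 8.5; 0 0 -0.02 -1.1 1.4 0.6 8.5; 0 0 -0.03 -2.4 2.9 1.3 8.5; 0 0 -0.06 -3.9 4.9 2.1 8.5; 0 0 -0.09 -5.8 7.2 3.2 8.5" --force 40

```text
time: 1.4
tool_pos: [238.7, 491.8, 166.4]
tcp_rot: [180.0, -0.1, 77.0]
ft_force: [0.3, 0.2, 0.2]
finger_gap: 84.8
```

Call:
apply_moves --targets "0 0 -0.03 -2.3 2.4 1.1 8.5; 0 0 -0.06 -4.6 4.8 2.2 8.5; 0 0 -0.09 -7 7.2 3.4 8.5; 0 0 -0.12 -9.2 9.6 4.5 8.5; 0 0 -0.14 -11.3 11.7 5.5 8.5"

```text
time: 1.9
tool_pos: [327.2, 353.9, 110.8]
tcp_rot: [180.0, 0.0, 85.0]
ft_force: [0.4, -0.3, 0.0]
finger_gap: 84.9
```

Call:
apply_moves --targets "0 0 -0.03 -2 1.6 0.9 8.5; 0 0 -0.05 -3.5 2.8 1.5 8.5; 0 0 -0.06 -4.6 3.6 2 8.5; 0 0 -0.063 -4.93 3.9 2.14 8.5; 0 0 -0.063 -4.93 3.9 2.14 8.5"

```text
time: 2.4
tool_pos: [361.2, 302.5, 89.9]
tcp_rot: [-180.0, 0.0, 88.4]
ft_force: [-0.0, 0.3, 0.0]
finger_gap: 84.8
```

Run:
```python
from ov import *
s=sense(); print(s["tool_pos"],s["tcp_rot"],s["ft_force"])
im=save("scene","s1.png"); d=draw("scene",[box(361,303,-1.5,115,22,16),box(361,303,-1.5,22,85,16)],im=im,S=4)
cv2.imwrite('pics/s1c.png',d[700:1300,1440:2240])
```

```text
[361.15095188 302.49864115  89.86572933] [-1.79987448e+02  7.35594169e-03  8.84451836e+01] [-0.00548596  0.28696405  0.022429  ]
```

View pics/s1c.png

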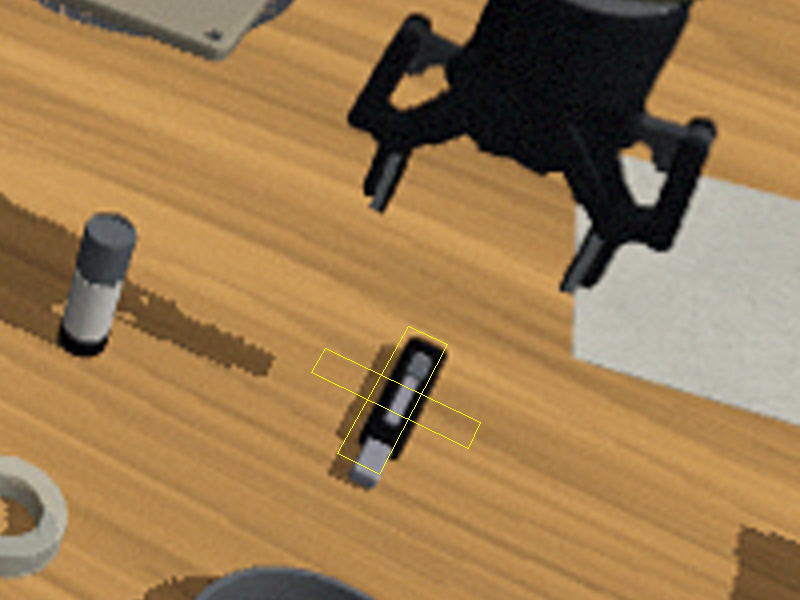

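The crop shows the black cutter under the open jaws, about 5 mm further along +x than my estimate, which is within tolerance. I'll nudge +3 mm and descend.

```bash
python3 plan.py 364 303 5 87 8.5 2 364 303 5 87 1.5 2 364 303 80 87 1.5 2
```

```text
at [361.  303.1  90.2] [180.   -0.   88.5] gap 84.8 F [-0.1  0.9 -0.1] t 2.45
0 0 0 0 0 0.3 8.5; 0 0 0 0 0 1.1 8.5; 0 0 0.01 0 0.1 2.2 8.5; 0 0 0.01 0 0.1 3.6 8.5; 0 0 0.01 0 0.2 5 8.5
0 0 0.01 0 0 1.3 8.5; 0 0 0.01 0 0.1 2.4 8.5; 0 0 0.01 0 0.1 3.2 8.5; 0 0 0.016 0 0.1 3.52 8.5; 0 0 0.016 0 0.1 3.52 8.5
0 0 0 0 0 0 1.5; 0 0 0 0 0 0 1.5; 0 0 0 0 0 0 1.5; 0 0 0 0 0 0 1.5; 0 0 0 0 0 0 1.5
0 0 0 0 0 0 1.5; 0 0 0 0 0 0 1.5; 0 0 0 0 0 0 1.5; 0 0 0 0 0 0 1.5; 0 0 0 0 0 0 1.5
0 0 0 0 0 -0.3 1.5; 0 0 0 0 0 -0.9 1.5; 0 0 0 0 0 -1.9 1.5; 0 0 0 0 0 -3.1 1.5; 0 0 0 0 0 -4.4 1.5
0 0 0 0 0 -1.2 1.5; 0 0 0 0 0 -2.2 1.5; 0 0 0 0 0 -2.8 1.5; 0 0 0 0 0 -3.1 1.5; 0 0 0 0 0 -3.1 1.5
```

Call:
apply_moves --targets "0 0 0 0 0 0.3 8.5; 0 0 0 0 0 1.1 8.5; 0 0 0.01 0 0.1 2.2 8.5; 0 0 0.01 0 0.1 3.6 8.5; 0 0 0.01 0 0.2 5 8.5"

```text
time: 2.95
tool_pos: [362.5, 302.8, 38.3]
tcp_rot: [-180.0, 0.0, 88.0]
ft_force: [-0.5, 0.2, -0.4]
finger_gap: 84.9
```

Call:
apply_moves --targets "0 0 0.01 0 0 1.3 8.5; 0 0 0.01 0 0.1 2.4 8.5; 0 0 0.01 0 0.1 3.2 8.5; 0 0 0.016 0 0.1 3.52 8.5; 0 0 0.016 0 0.1 3.52 8.5"

```text
time: 3.45
tool_pos: [363.8, 302.7, 4.3]
tcp_rot: [-180.0, 0.0, 87.0]
ft_force: [0.4, 0.0, 0.7]
finger_gap: 85.3
```

Call:
apply_moves --targets "0 0 0 0 0 0 1.5; 0 0 0 0 0 0 1.5; 0 0 0 0 0 0 1.5; 0 0 0 0 0 0 1.5; 0 0 0 0 0 0 1.5"

```text
time: 3.95
tool_pos: [364.1, 303.0, 5.0]
tcp_rot: [180.0, -0.0, 87.0]
ft_force: [-0.6, -0.5, -0.2]
finger_gap: 15.4
```

Call:
apply_moves --targets "0 0 0 0 0 0 1.5; 0 0 0 0 0 0 1.5; 0 0 0 0 0 0 1.5; 0 0 0 0 0 0 1.5; 0 0 0 0 0 0 1.5"

```text
time: 4.45
tool_pos: [364.0, 302.9, 4.8]
tcp_rot: [-180.0, 0.0, 87.0]
ft_force: [0.0, -0.1, 0.6]
finger_gap: 15.0
```

The gap reached the commanded 15 mm, so the 22 mm handle isn't held. Looking.

Run:
```python
from ov import *
im=save("scene","s2.png"); t=save("top","t2.png")
a=cv2.resize(im[190:300,360:520],(800,550),interpolation=cv2.INTER_CUBIC)
cv2.imwrite('pics/s2c.png',cv2.cvtColor(a,cv2.COLOR_RGB2BGR))
```

```text
(no output)
```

View pics/s2c.png

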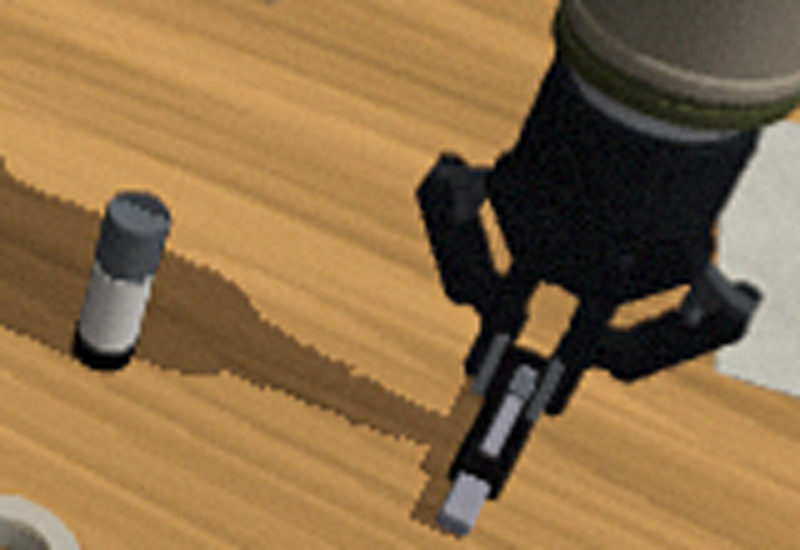

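Call:
apply_moves --targets "0 0 0 0 0 0 0.5; 0 0 0 0 0 0 0.5; 0 0 0 0 0 0 0.5; 0 0 0 0 0 0 0.5; 0 0 0 0 0 0 0.5"

```text
time: 5.05
tool_pos: [364.0, 302.9, 4.8]
tcp_rot: [-180.0, -0.0, 87.0]
ft_force: [1.1, 0.5, -1.2]
finger_gap: 5.1
```

Run:
```python
from ov import *
s=sense(); print(s["tool_pos"],s["finger_gap"])
im=save("scene","s3.png"); t=save("top","t3.png")
d=draw("scene",[box(364,303,-3,22,22,5),box(364,303,-3,22,22,24)],im=im,S=5)[950:1500,1800:2600]
cv2.imwrite('pics/s3c.png',d)
```

```text
[364.00190701 302.90048557   4.79102624] 5.1267224035917645
```

View pics/s3c.png

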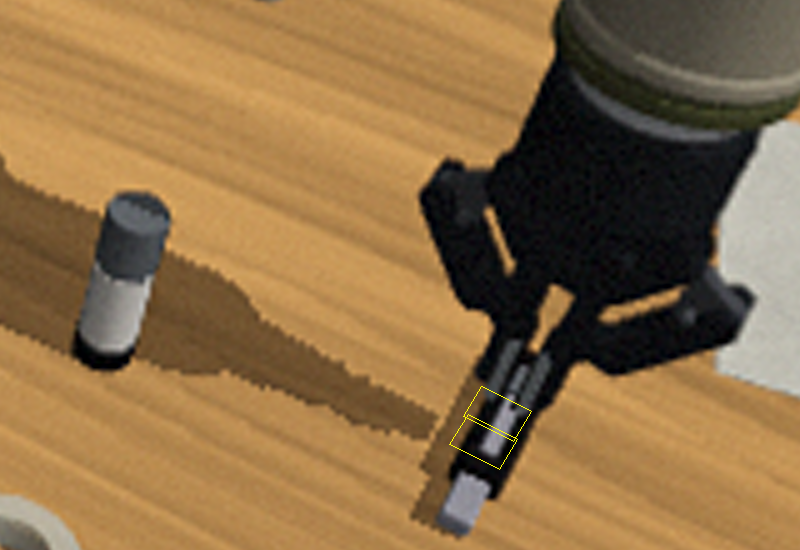

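Run:
```python
from ov import *
for z in(90,103,120,140): print(z,w2px("scene",[[361.2,302.5,z],[361.2+1,302.5-42.5,z],[361.2-1,302.5+42.5,z]])[:,::-1].round(1).tolist())
print('obs L',(375+1440)/4,(208+700)/4,'R',(568+1440)/4,(288+700)/4)
for z in(5,20,40): print(z,w2px("scene",[[364,303,z]])[:,::-1].round(1))
print('obs', (515+1800)/5,(388+950)/5)
im=cv2.imread('pics/t3.png'); p=w2px("top",[[364,303,10]])[0]; print(p)
r,c=int(p[0]),int(p[1]); cv2.imwrite('pics/t3c.png',cv2.resize(im[r-50:r+50,c-60:c+80],(784,560),interpolation=cv2.INTER_CUBIC))
```

```text
90 [[469.3, 250.4], [448.6, 241.9], [490.9, 259.4]]
103 [[471.4, 246.0], [450.4, 237.5], [493.3, 255.0]]
120 [[474.3, 240.2], [452.9, 231.6], [496.6, 249.1]]
140 [[477.7, 233.0], [456.0, 224.5], [500.5, 241.9]]
obs L 453.75 227.0 R 502.0 247.0
5 [[456.2 277.9]]
20 [[458.4 273.4]]
40 [[461.3 267.4]]
obs 463.0 267.6
[244.65526468 137.3311089 ]
```

View pics/t3c.png

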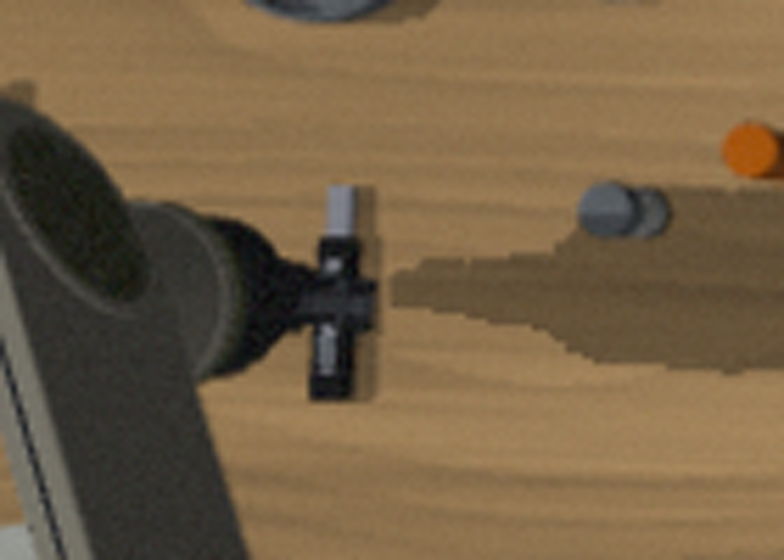

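The fingers closed above the cutter without touching it, and fingertips look higher or offset relative to the reported TCP. I'll lift over plain wood with the jaws closed and triangulate the tip.

Call:
apply_moves --targets "0 0 0 0 0 -0.5 0.5; 0 0 0 0 0 -1.5 0.5; 0 0 0 0 0 -3 0.5; 0 0 0 0 0 -4.5 0.5; 0 0 0 0 0 -5.5 0.5"

```text
time: 5.65
tool_pos: [364.8, 303.4, 61.9]
tcp_rot: [179.9, -0.1, 87.0]
ft_force: [-0.1, -0.2, -0.1]
finger_gap: 5.0
```

Call:
apply_moves --targets "0 0 0 -1.5 0 0 0.5; 0 0 0 -3.5 0 0 0.5; 0 0 0 -5.5 0 0 0.5; 0 0 0 -7 0 0 0.5; 0 0 0 -7 0 0 0.5"

```text
time: 6.15
tool_pos: [359.7, 230.8, 59.1]
tcp_rot: [-179.9, 0.1, 86.9]
ft_force: [0.4, 0.7, -0.1]
finger_gap: 5.1
```

Run:
```python
from ov import *
s=sense(); print(s["tool_pos"],s["finger_gap"],s["tcp_rot"])
x,y,z=s["tool_pos"]; o=[]
for n in("scene","top"):
    im=save(n,n+"4.png"); p=w2px(n,[[x,y,z]])[0]; print(n,p)
    a=cv2.resize(im,None,fx=5,fy=5,interpolation=cv2.INTER_CUBIC)
    q=(p*5+2).astype(int); cv2.drawMarker(a,(int(q[1]),int(q[0])),(255,255,0),0,14,1)
    r,c=max(q[0]-290,0),q[1]-200; print('off',r,c); o.append(a[r:r+580,c:c+390])
cv2.imwrite('pics/tip.png',cv2.cvtColor(np.hstack(o),cv2.COLOR_RGB2BGR))
```

```text
[359.71559034 230.78622919  59.05131294] 5.136660224986758 [-1.79944799e+02  7.08818297e-02  8.69387338e+01]
scene [245.41737225 431.4648512 ]
off 939 1959
top [247.39257873 155.51458034]
off 948 579
```

View pics/tip.png

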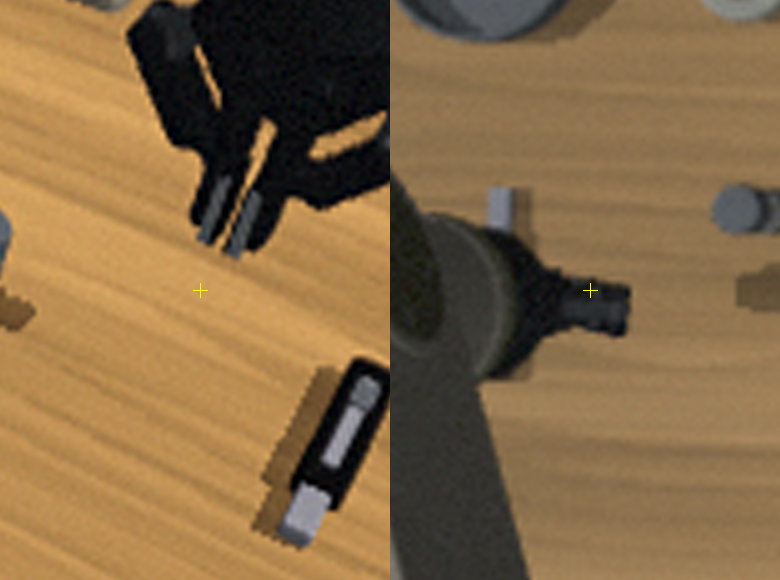

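```bash
cat >> h.py <<'E'
def tri(rs,rt):
    L=[]
    for n,rc in(("scene",rs),("top",rt)):
        a=px2w(n,rc,0); b=px2w(n,rc,100); L.append((a,(b-a)/np.linalg.norm(b-a)))
    A=sum(np.eye(3)-np.outer(d,d) for a,d in L); B=sum((np.eye(3)-np.outer(d,d))@a for a,d in L)
    P=np.linalg.solve(A,B); return P,[np.linalg.norm(np.cross(P-a,d)) for a,d in L]
E
python3 - <<'E'
from h import *
print(tri([245.4-8.4,431.5+4.4],[247.4+3.6,155.5+2.6]))
# check camera consistency on known: L cutter nose/tray/eraser corners via place_of at tables
s=lambda n:cv2.cvtColor(cv2.imread(f'pics/{n}0.png'),cv2.COLOR_BGR2RGB)
for n in("scene","top"): print(n,w2px(n,[[0,0,0],[409,139.5,90],[409,139.5,0]]).round(1).tolist())
E
```

```text
(array([347.86064026, 225.36387509,  72.03885115]), [np.float64(6.921392795696387), np.float64(6.921392795696456)])
scene [[160.5, 394.1], [230.3, 386.3], [258.4, 378.8]]
top [[372.6, 234.5], [230.9, 185.2], [231.4, 192.8]]
```

Triangulation puts the true tip about 10–15 mm above the reported TCP, with a poor residual. The miss itself proves the tips were at least 16 mm up when the TCP read 5. I'll search down in steps that this bound makes safe, with the jaws straddling the cutter.

```bash
python3 plan.py 368 305 60 87 8.5 2 368 305 -6 87 8.5 2
```

```text
at [360.3 232.5  59.5] [-180.   -0.   87.] gap 4.8 F [-0.1  0.6 -0.6] t 6.25
0 0 0 0.2 0 0 8.5; 0 0 0 0.9 0 0 8.5; 0 0 0 1.9 0.1 0 8.5; 0 0 0 3 0.2 0 8.5; 0 0 0 4.2 0.2 0 8.5
0 0 0 1.2 0.1 0 8.5; 0 0 0 2.2 0.1 0 8.5; 0 0 0 2.8 0.2 0 8.5; 0 0 -0.001 3.08 0.19 -0.05 8.5; 0 0 -0.001 3.08 0.19 -0.05 8.5
0 0 0 0 0 0.2 8.5; 0 0 0 0 0 0.8 8.5; 0 0 0 0 0 1.7 8.5; 0 0 0 0 0 2.8 8.5; 0 0 0 0 0 3.9 8.5
0 0 0 0 0 1 8.5; 0 0 0 0 0 1.9 8.5; 0 0 0 0 0 2.5 8.5; 0 0 0 0 0 2.7 8.5; 0 0 0 0 0 2.7 8.5
```

Call:
apply_moves --targets "0 0 0 0.2 0 0 8.5; 0 0 0 0.9 0 0 8.5; 0 0 0 1.9 0.1 0 8.5; 0 0 0 3 0.2 0 8.5; 0 0 0 4.2 0.2 0 8.5"

```text
time: 6.75
tool_pos: [364.7, 276.2, 59.8]
tcp_rot: [180.0, -0.0, 87.1]
ft_force: [0.3, 0.2, 0.7]
finger_gap: 76.8
```

Call:
apply_moves --targets "0 0 0 1.2 0.1 0 8.5; 0 0 0 2.2 0.1 0 8.5; 0 0 0 2.8 0.2 0 8.5; 0 0 0 3 0.2 0 8.5; 0 0 0 3 0.2 0 8.5"

```text
time: 7.25
tool_pos: [368.1, 304.8, 59.7]
tcp_rot: [-180.0, 0.0, 87.1]
ft_force: [-0.8, -0.1, -0.4]
finger_gap: 85.0
```

Call:
apply_moves --targets "0 0 0 0 0 0.2 8.5; 0 0 0 0 0 0.8 8.5; 0 0 0 0 0 1.7 8.5; 0 0 0 0 0 2.8 8.5; 0 0 0 0 0 3.9 8.5"

```text
time: 7.75
tool_pos: [367.8, 304.3, 19.5]
tcp_rot: [-180.0, 0.0, 87.0]
ft_force: [0.3, -0.6, -0.6]
finger_gap: 84.6
```

Call:
apply_moves --targets "0 0 0 0 0 1 8.5; 0 0 0 0 0 1.9 8.5; 0 0 0 0 0 2.2 8.5; 0 0 0 0 0 2.4 8.5; 0 0 0 0 0 2.6 8.5"

```text
time: 8.25
tool_pos: [368.4, 304.9, -5.0]
tcp_rot: [180.0, -0.0, 87.0]
ft_force: [-0.3, 1.3, 0.3]
finger_gap: 85.2
```

Call:
apply_moves --targets "0 0 0 0 0 0 1.5; 0 0 0 0 0 0 1.5; 0 0 0 0 0 0 1.5; 0 0 0 0 0 0 1.5; 0 0 0 0 0 0 1.5" --force 30

```text
time: 8.75
tool_pos: [368.2, 304.8, -5.0]
tcp_rot: [180.0, -0.0, 87.0]
ft_force: [-0.4, 0.1, -0.8]
finger_gap: 15.5
```

Still above the cutter, so the offset is at least 20 mm. Another 10 mm down is safe by the same bound.

Call:
apply_moves --targets "0 0 0 0 0 0 4.5; 0 0 0 0 0 0 4.5; 0 0 0 0 0 0 4.5; 0 0 0 0 0 0.5 4.5; 0 0 0 0 0 1 4.5"

```text
time: 9.25
tool_pos: [368.2, 304.7, -15.5]
tcp_rot: [180.0, -0.0, 87.0]
ft_force: [-0.3, -0.5, 0.2]
finger_gap: 45.0
```

Call:
apply_moves --targets "0 0 0 0 0 0 1.5; 0 0 0 0 0 0 1.5; 0 0 0 0 0 0 1.5; 0 0 0 0 0 0 1.5; 0 0 0 0 0 0 1.5"

```text
time: 9.75
tool_pos: [368.2, 304.8, -15.1]
tcp_rot: [180.0, -0.0, 87.0]
ft_force: [-0.4, -0.1, -0.1]
finger_gap: 15.4
```

Run:
```python
from ov import *
o=[]
for n in("scene","top"):
    im=save(n,n+"5.png"); p=w2px(n,[[368,304.7,0]])[0]; a=cv2.resize(im,None,fx=6,fy=6,interpolation=cv2.INTER_CUBIC)
    q=(p*6+2).astype(int); r,c=q[0]-280,q[1]-200; print(n,r,c); cv2.drawMarker(a,(int(q[1]),int(q[0])),(255,255,0),0,10,1); o.append(a[r:r+580,c:c+395])
cv2.imwrite('pics/c5.png',cv2.cvtColor(np.hstack(o),cv2.COLOR_RGB2BGR))
```

```text
scene 1406 2536
top 1181 630
```

View pics/c5.png

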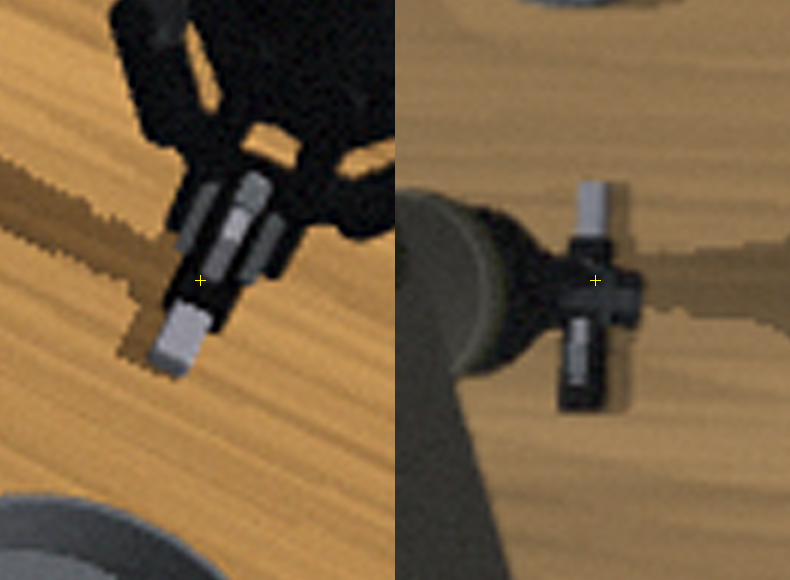

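Pads flank the cutter but still pass above it. All views suggest a tip offset of about 33 mm. Stepping down again.

Call:
apply_moves --targets "0 0 0 0 0 0 4.5; 0 0 0 0 0 0 4.5; 0 0 0 0 0 0 4.5; 0 0 0 0 0 0.5 4.5; 0 0 0 0 0 1 4.5"

```text
time: 10.35
tool_pos: [368.2, 304.7, -25.5]
tcp_rot: [180.0, -0.0, 87.0]
ft_force: [0.3, 0.4, -0.7]
finger_gap: 45.2
```

Call:
apply_moves --targets "0 0 0 0 0 0 1.5; 0 0 0 0 0 0 1.5; 0 0 0 0 0 0 1.5; 0 0 0 0 0 0 1.5; 0 0 0 0 0 0 1.5"

```text
time: 10.85
tool_pos: [368.2, 304.7, -25.1]
tcp_rot: [180.0, -0.0, 87.0]
ft_force: [-0.3, 0.4, -0.1]
finger_gap: 21.2
```

Gripped (21 mm). I'll go 3 mm deeper for a better hold, regrip and lift.

Call:
apply_moves --targets "0 0 0 0 0 0 3.5; 0 0 0 0 0 0 3.5; 0 0 0 0 0 0.1 3.5; 0 0 0 0 0 0.2 3.5; 0 0 0 0 0 0.3 3.5"

```text
time: 11.35
tool_pos: [368.1, 304.7, -28.3]
tcp_rot: [-180.0, 0.0, 87.0]
ft_force: [0.0, 0.0, 0.1]
finger_gap: 35.0
```

Call:
apply_moves --targets "0 0 0 0 0 0 1.5; 0 0 0 0 0 0 1.5; 0 0 0 0 0 0 1.5; 0 0 0 0 0 0 1.5; 0 0 0 0 0 0 1.5" --force 40

```text
time: 11.85
tool_pos: [368.1, 304.7, -28.2]
tcp_rot: [180.0, -0.0, 87.0]
ft_force: [0.2, 0.7, 0.0]
finger_gap: 20.7
```

Call:
apply_moves --targets "0 0 0 0 0 -0.5 1.5; 0 0 0 0 0 -1.5 1.5; 0 0 0 0 0 -3 1.5; 0 0 0 0 0 -4.5 1.5; 0 0 0 0 0 -6 1.5"

```text
time: 12.35
tool_pos: [368.3, 304.8, 33.3]
tcp_rot: [180.0, -0.0, 87.0]
ft_force: [0.2, 0.1, -0.7]
finger_gap: 20.8
```

Run:
```python
from ov import *
s=sense(); print(s["tool_pos"],s["finger_gap"],s["tcp_rot"],s["joint_pos"])
o=[];P=s["tool_pos"]
for n in("scene","top"):
    im=save(n,n+"6.png"); p=w2px(n,[P])[0]; a=cv2.resize(im,None,fx=6,fy=6,interpolation=cv2.INTER_CUBIC)
    q=(p*6+2).astype(int); r,c=q[0]-300,q[1]-200; print(n,p,r,c); cv2.drawMarker(a,(int(q[1]),int(q[0])),(255,255,0),0,10,1); o.append(a[r:r+580,c:c+395])
cv2.imwrite('pics/c6.png',cv2.cvtColor(np.hstack(o),cv2.COLOR_RGB2BGR))
```

```text
[368.31609687 304.81728552  33.26836702] 20.78859266285376 [ 1.79968102e+02 -2.28232817e-02  8.70355167e+01] [ 3.34637857e+01 -3.03759162e+00  1.14024126e+02 -6.18886882e-04
  6.89742483e+01 -5.35715028e+01]
scene [271.06136321 460.56186245] 1328 2565
top [243.30824425 133.81825907] 1161 604
```

View pics/c6.png

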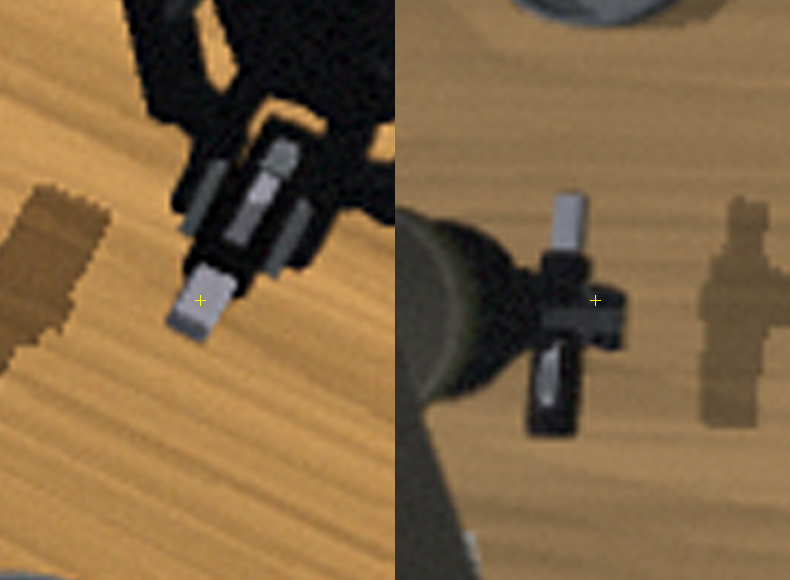

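The cutter is held level at mid-length and lifted clear (scene about (466,259), top about (128,246)). Next: where it really is relative to the reported TCP.

Run:
```python
from h import *
print(tri([258.8,466.8],[246,128.4]))
# nose end and tail separately
print(tri([(330+1328)/6,(187+2565)/6],[(193+1161)/6,(570-395+604)/6]), tri([(120+1328)/6,(285+2565)/6],[(437+1161)/6,(553-395+604)/6]))
c,M,p=cam("top");print(M.round(3))
```

```text
(array([361.46207982, 306.00093827,  67.024057  ]), [np.float64(0.8912303426376305), np.float64(0.8912303426375441)])
(array([418.99270022, 306.09739135,  65.8627297 ]), [np.float64(0.2854859480414369), np.float64(0.2854859480414019)]) (array([304.43991244, 305.19873916,  72.38448102]), [np.float64(0.5518109954262588), np.float64(0.5518109954261914)])
[[ 0.03   0.997 -0.075]
 [-0.999  0.028 -0.031]
 [-0.029  0.076  0.997]]
```

Consistent: length 114.6 mm, residual below 1 mm. The cutter mid sits at TCP + (-7,+1), with its top face about 35 mm above the TCP reading. Carry it to the tray and descend gently with a light grip.

```bash
python3 plan.py 626 41.5 55 88.5 1.5 3 626 41.5 -5 88.5 1.5 2
```

```text
at [370.1 306.   34.9] [179.8  -0.2  87. ] gap 20.8 F [ 0.5  0.2 -0.2] t 12.45
0 0 0 -0.4 0.4 0 1.5; 0 0 0 -1.4 1.5 -0.1 1.5; 0 0 0 -3 3.2 -0.2 1.5; 0 0 -0.01 -5 5.3 -0.4 1.5; 0 0 -0.01 -7.3 7.8 -0.6 1.5
0 0 0 -2.6 2.8 -0.2 1.5; 0 0 0 -5.3 5.6 -0.4 1.5; 0 0 -0.01 -8 8.4 -0.6 1.5; 0 0 -0.01 -10.6 11.2 -0.8 1.5; 0 0 -0.01 -13 13.7 -1 1.5
0 0 0 -2 2.1 -0.2 1.5; 0 0 0 -3.6 3.7 -0.3 1.5; 0 0 -0.01 -4.7 4.8 -0.4 1.5; 0 0 -0.006 -5.03 5.19 -0.41 1.5; 0 0 -0.006 -5.03 5.19 -0.41 1.5
0 0 0 0 0 0.2 1.5; 0 0 0 0 0 0.8 1.5; 0 0 0 0 0 1.6 1.5; 0 0 0 0 0 2.5 1.5; 0 0 0 0 0 3.5 1.5
0 0 0 0 0 0.9 1.5; 0 0 0 0 0 1.7 1.5; 0 0 0 0 0 2.3 1.5; 0 0 0 0 0 2.5 1.5; 0 0 0 0 0 2.5 1.5
```

Call:
apply_moves --targets "0 0 0 -0.4 0.4 -0.1 1.5; 0 0 0 -1.4 1.5 -0.3 1.5; 0 0 0 -3 3.2 -0.5 1.5; 0 0 -0.01 -5 5.3 -0.7 1.5; 0 0 -0.01 -7.3 7.8 -0.9 1.5"

```text
time: 12.95
tool_pos: [441.9, 226.7, 39.8]
tcp_rot: [-179.9, 0.0, 87.7]
ft_force: [1.5, 0.9, -1.7]
finger_gap: 20.9
```

Call:
apply_moves --targets "0 0 0 -2.6 2.8 -0.2 1.5; 0 0 0 -5.3 5.6 -0.4 1.5; 0 0 -0.01 -8 8.4 -0.6 1.5; 0 0 -0.01 -10.6 11.2 -0.8 1.5; 0 0 -0.01 -13 13.7 -1 1.5"

```text
time: 13.45
tool_pos: [574.1, 90.1, 49.7]
tcp_rot: [-179.9, 0.0, 88.1]
ft_force: [0.5, 0.9, 0.0]
finger_gap: 20.8
```

Call:
apply_moves --targets "0 0 0 -2 2.1 -0.2 1.5; 0 0 0 -3.6 3.7 -0.3 1.5; 0 0 -0.01 -4.7 4.8 -0.4 1.5; 0 0 -0.01 -5 5.2 -0.4 1.5; 0 0 -0.01 -5 5.2 -0.4 1.5"

```text
time: 13.95
tool_pos: [623.6, 39.9, 53.7]
tcp_rot: [-179.9, -0.0, 88.7]
ft_force: [0.0, 0.5, -1.0]
finger_gap: 20.8
```

Run:
```python
from ov import *
s=sense(); print(s["tool_pos"],s["finger_gap"],s["tcp_rot"],s["joint_pos"].round(2))
o=[];P=s["tool_pos"]
for n in("scene","top"):
    im=save(n,n+"7.png"); p=w2px(n,[P+[-7,1,35]])[0]; a=cv2.resize(im,None,fx=5,fy=5,interpolation=cv2.INTER_CUBIC)
    q=(p*5+2).astype(int); r,c=q[0]-290,q[1]-200; print(n,p,r,c); cv2.drawMarker(a,(int(q[1]),int(q[0])),(255,255,0),0,10,1); o.append(a[r:r+580,c:c+395])
cv2.imwrite('pics/c7.png',cv2.cvtColor(np.hstack(o),cv2.COLOR_RGB2BGR))
```

```text
[623.63127233  39.92887769  53.73018511] 20.80650287726443 [-1.79910087e+02 -4.00469251e-03  8.86779054e+01] [ -1.04  17.55  89.21   0.    73.33 -89.72]
scene [268.55014125 294.76683075] 1054 1275
top [157.37506353 223.77989885] 498 920
```

View pics/c7.png

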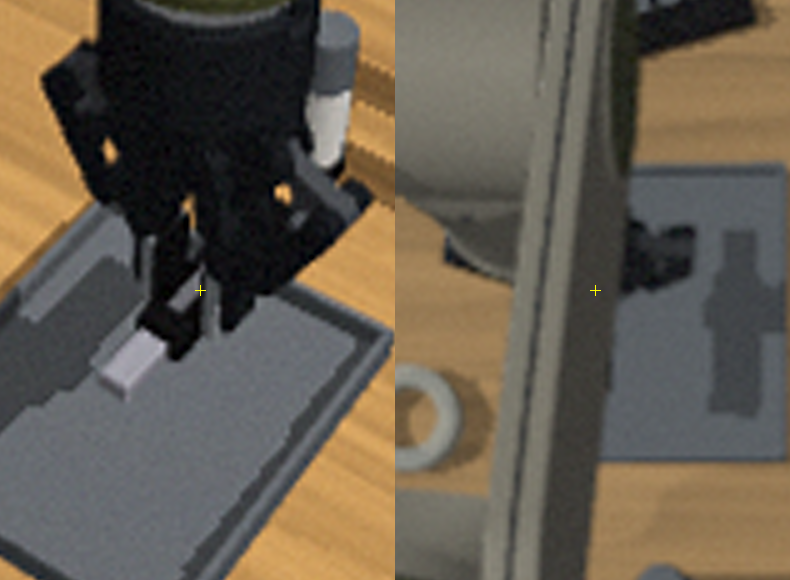

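Run:
```python
from h import *
for z in (75,85,95): print(z,px2w("scene",[283.2,281],z).round(1))
s=sense();print(s["tool_pos"])
```

```text
75 [652.9  34.3  75. ]
85 [659.4  38.8  85. ]
95 [666.   43.4  95. ]
[623.12246733  40.98755333  53.98089796]
```

The nose back-projects to about (659,39) at z = 85, as predicted, so the cutter is over the +y half of the tray. Descend, slow at the end, with 20 N grip.

Call:
apply_moves --targets "0 0 0 0.1 0.1 0.5 1.5; 0 0 0 0.2 0.2 1.5 1.5; 0 0 0 0.4 0.3 3 1.5; 0 0 0 0.4 0.3 4.5 1.5; 0 0 0 0.4 0.3 5.5 1.5" --force 20

```text
time: 14.55
tool_pos: [625.5, 44.7, -3.1]
tcp_rot: [-179.8, 0.0, 88.8]
ft_force: [-0.6, 0.1, -1.0]
finger_gap: 20.9
```

Call:
apply_moves --targets "0 0 0 0 0 0.3 1.5; 0 0 0 0 0 0.6 1.5; 0 0 0 0 0 0.8 1.5; 0 0 0 0 0 0.9 1.5; 0 0 0 0 0 1 1.5"

```text
time: 15.05
tool_pos: [627.7, 44.4, -9.6]
tcp_rot: [179.9, 0.0, 88.7]
ft_force: [-0.6, 0.2, -0.4]
finger_gap: 21.0
```

Call:
apply_moves --targets "0 0 0 0 0 0.1 1.5; 0 0 0 0 0 0.2 1.5; 0 0 0 0 0 0.3 1.5; 0 0 0 0 0 0.3 1.5; 0 0 0 0 0 0.3 1.5"

```text
time: 15.55
tool_pos: [627.1, 44.4, -13.2]
tcp_rot: [-180.0, -0.0, 88.8]
ft_force: [0.7, 0.0, 0.4]
finger_gap: 21.1
```

Call:
apply_moves --targets "0 0 0 0 0 0.1 1.5; 0 0 0 0 0 0.2 1.5; 0 0 0 0 0 0.3 1.5; 0 0 0 0 0 0.4 1.5; 0 0 0 0 0 0.4 1.5"

```text
time: 16.05
tool_pos: [626.9, 44.4, -17.5]
tcp_rot: [-180.0, 0.0, 88.7]
ft_force: [0.7, 0.7, -0.7]
finger_gap: 21.0
```

Call:
apply_moves --targets "0 0 0 0 0 0.1 1.5; 0 0 0 0 0 0.2 1.5; 0 0 0 0 0 0.3 1.5; 0 0 0 0 0 0.4 1.5; 0 0 0 0 0 0.4 1.5"

```text
time: 16.55
tool_pos: [627.0, 44.4, -21.5]
tcp_rot: [-180.0, 0.0, 88.8]
ft_force: [-0.6, -0.0, -1.1]
finger_gap: 20.3
```

Call:
apply_moves --targets "0 0 0 0 0 0.1 1.5; 0 0 0 0 0 0.1 1.5; 0 0 0 0 0 0.2 1.5; 0 0 0 0 0 0.2 1.5; 0 0 0 0 0 0.2 1.5"

```text
time: 17.05
tool_pos: [627.1, 44.4, -23.2]
tcp_rot: [-180.0, 0.0, 88.7]
ft_force: [0.1, 0.1, -0.9]
finger_gap: 20.8
```

No contact down to 1 mm above the expected floor and no slip. Release with a small opening, rise and go to the second cutter.

```bash
python3 plan.py 627 44.4 -23.2 88.7 4 1 627 44.4 60 88.7 4 2 371 -297 60 76.4 8.5 4
```

```text
at [627.1  44.4 -23.2] [-180.     0.    88.7] gap 20.8 F [ 0.1  0.1 -0.9] t 17.05
0 0 0 0 0 0 4; 0 0 0 0 0 0 4; 0 0 0 0 0 0 4; 0 0 0.001 0 -0.01 0 4; 0 0 0.001 0 -0.01 0 4
0 0 0 0 0 -0.3 4; 0 0 0 0 0 -1.1 4; 0 0 0 0 0 -2.2 4; 0 0 0 0 0 -3.5 4; 0 0 0 0 0 -4.9 4
0 0 0 0 0 -1.3 4; 0 0 0 0 0 -2.4 4; 0 0 0 0 0 -3.1 4; 0 0 0 0 0 -3.42 4; 0 0 0 0 0 -3.42 4
0 0 0 -0.3 -0.2 0 8.5; 0 0 0.01 -1.1 -0.8 0 8.5; 0 0 0.01 -2.3 -1.7 0 8.5; 0 0 0.02 -4 -2.8 0 8.5; 0 0 0.04 -5.9 -4.3 0 8.5
0 0 0.01 -2.4 -1.5 0 8.5; 0 0 0.03 -4.9 -3.1 0 8.5; 0 0 0.04 -7.6 -4.9 0 8.5; 0 0 0.06 -10.4 -6.7 0 8.5; 0 0 0.08 -13.2 -8.6 0 8.5
0 0 0.01 -2.9 -1.6 0 8.5; 0 0 0.03 -5.7 -3.1 0 8.5; 0 0 0.04 -8.4 -4.6 0 8.5; 0 0 0.06 -10.8 -5.9 0 8.5; 0 0 0.07 -12.9 -7.1 0 8.5
0 0 0.01 -1.9 -0.8 0 8.5; 0 0 0.02 -3.3 -1.4 0 8.5; 0 0 0.02 -4.2 -1.9 0 8.5; 0 0 0.025 -4.47 -1.99 0 8.5; 0 0 0.025 -4.47 -1.99 0 8.5
```

Call:
apply_moves --targets "0 0 0 0 0 0 4; 0 0 0 0 0 0 4; 0 0 0 0 0 0 4; 0 0 0 0 0 0 4; 0 0 0 0 0 0 4" --force 40

```text
time: 17.55
tool_pos: [627.2, 44.4, -23.2]
tcp_rot: [180.0, 0.0, 88.7]
ft_force: [0.5, -0.2, -0.2]
finger_gap: 39.9
```

Call:
apply_moves --targets "0 0 0 0 0 -0.3 4; 0 0 0 0 0 -1.1 4; 0 0 0 0 0 -2.2 4; 0 0 0 0 0 -3.5 4; 0 0 0 0 0 -4.9 4"

```text
time: 18.05
tool_pos: [627.5, 44.4, 27.5]
tcp_rot: [180.0, 0.0, 88.8]
ft_force: [-0.6, -0.2, -0.7]
finger_gap: 40.1
```

Call:
apply_moves --targets "0 0 0 0 0 -1.3 4; 0 0 0 0 0 -2.4 4; 0 0 0 0 0 -3.1 4; 0 0 0 0 0 -3.4 4; 0 0 0 0 0 -3.4 4"

```text
time: 18.55
tool_pos: [627.3, 44.5, 60.1]
tcp_rot: [180.0, -0.0, 88.8]
ft_force: [-0.6, -0.5, 0.3]
finger_gap: 40.2
```

Call:
apply_moves --targets "0 0 0 -0.3 -0.2 0 8.5; 0 0 0.01 -1.1 -0.8 0 8.5; 0 0 0.01 -2.3 -1.7 0 8.5; 0 0 0.02 -4 -2.8 0 8.5; 0 0 0.04 -5.9 -4.3 0 8.5"

```text
time: 19.05
tool_pos: [581.7, -14.8, 59.4]
tcp_rot: [-180.0, 0.0, 86.4]
ft_force: [0.1, -0.5, 0.0]
finger_gap: 84.9
```

Call:
apply_moves --targets "0 0 0.01 -2.4 -1.5 0 8.5; 0 0 0.03 -4.9 -3.1 0 8.5; 0 0 0.04 -7.6 -4.9 0 8.5; 0 0 0.06 -10.4 -6.7 0 8.5; 0 0 0.08 -13.2 -8.6 0 8.5"

```text
time: 19.55
tool_pos: [486.9, -141.5, 59.4]
tcp_rot: [-180.0, 0.0, 81.8]
ft_force: [-0.4, -0.3, 0.5]
finger_gap: 85.1
```

Call:
apply_moves --targets "0 0 0.01 -2.9 -1.6 0 8.5; 0 0 0.03 -5.7 -3.1 0 8.5; 0 0 0.04 -8.4 -4.6 0 8.5; 0 0 0.06 -10.8 -5.9 0 8.5; 0 0 0.07 -12.9 -7.1 0 8.5"

```text
time: 20.05
tool_pos: [398.2, -259.0, 59.4]
tcp_rot: [-180.0, 0.0, 77.8]
ft_force: [-0.5, 0.7, 0.3]
finger_gap: 84.8
```

Call:
apply_moves --targets "0 0 0.01 -1.9 -0.8 0 8.5; 0 0 0.02 -3.3 -1.4 0 8.5; 0 0 0.02 -4.2 -1.9 0 8.5; 0 0 0.02 -4.5 -2 0 8.5; 0 0 0.02 -4.5 -2 0 8.5"

```text
time: 20.55
tool_pos: [370.9, -297.6, 59.7]
tcp_rot: [-180.0, -0.0, 76.7]
ft_force: [0.7, 0.4, -0.1]
finger_gap: 84.9
```

```bash
cat > chk.py <<'E'
from ov import *
import sys
def dark(n,im,x,y,z,h=70,th=75):
    ims[n]=im; o=ortho(n,x-h,x+h,y-h,y+h,z).astype(int); return o
E
python3 - <<'E'
from chk import *
for n in("top","scene"):
    im=save(n,n+"8.png"); o=dark(n,im,619,42,20,70)
    m=o.max(2)<45; print(n,'dark',rect(m,689,112)); 
    m=o.min(2)>120; print(n,'nose',rect(m,689,112) if m.any() else None)
    for k in("cutter_a_mid","glue_a_mid"):
        print(k,[(np.round(r["at"]),round(r["confidence"],2),px2w(n,r["at"],12 if k[0]=='c' else 45).round()) for r in place_of(n,k)])
s=sense();print(s["tool_pos"],s["tcp_rot"],s["joint_pos"].round(1))
E
```

```text
top dark (array([604.9,  43.2]), array([86. , 21.4]), np.float32(0.9), array([602.1,  41.2]), np.int32(1003))
top nose (array([659.5,  45.5]), array([ 3., 11.]), np.float32(0.0), array([657.9,  45. ]), np.int32(25))
cutter_a_mid []
glue_a_mid [(array([227., 189.]), 0.68, array([420., 140.,  45.]))]
scene dark (array([613.,  49.]), array([24., 90.]), np.float32(0.0), array([613.7,  50.2]), np.int32(1513))
scene nose (array([668.5,  49.5]), array([13., 25.]), np.float32(0.0), array([668.6,  49.4]), np.int32(336))
cutter_a_mid [(array([179., 245.]), 0.82, array([ 369., -298.,   12.]))]
glue_a_mid [(array([245., 386.]), 0.9, array([405., 147.,  45.]))]
[ 371.6878613  -297.05293717   59.75646457] [-1.79997944e+02 -5.32340485e-03  7.67760036e+01] [ -44.8   -5.4  113.3    0.    72.2 -121.6]
```

First cutter lies flat in the tray (handle 86×21 mm at (605,43)), so the tool offset is about (-8,0,+33). Now the second cutter.

Call:
apply_moves --targets "0 0 0 0 0 0.4 8.5; 0 0 0 0 0 1.5 8.5; 0 0 0 0 0 3 8.5; 0 0 0 0 0 4.5 8.5; 0 0 0 0 0 5.8 8.5"

```text
time: 21.35
tool_pos: [370.9, -296.9, 0.0]
tcp_rot: [-179.9, -0.0, 76.7]
ft_force: [-0.2, 0.6, -0.5]
finger_gap: 84.9
```

Call:
apply_moves --targets "0 0 0 0 0 1 8.5; 0 0 0 0 0 2 8.5; 0 0 0 0 0 2.6 8.5; 0 0 0 0 0 3 8.5; 0 0 0 0 0 3 8.5"

```text
time: 21.85
tool_pos: [371.2, -297.4, -28.6]
tcp_rot: [-180.0, -0.0, 76.7]
ft_force: [0.4, 0.8, 0.6]
finger_gap: 85.0
```

Call:
apply_moves --targets "0 0 0 0 0 0 1.5; 0 0 0 0 0 0 1.5; 0 0 0 0 0 0 1.5; 0 0 0 0 0 0 1.5; 0 0 0 0 0 0 1.5"

```text
time: 22.35
tool_pos: [371.7, -297.9, -27.7]
tcp_rot: [180.0, 0.0, 76.7]
ft_force: [-0.2, -0.2, 0.1]
finger_gap: 20.6
```

Call:
apply_moves --targets "0 0 0 0 0 0 1.5; 0 0 0 0 0 0 1.5; 0 0 0 0 0 -0.3 1.5; 0 0 0 0 0 -1 1.5; 0 0 0 0 0 -2 1.5"

```text
time: 22.85
tool_pos: [370.7, -296.9, -8.3]
tcp_rot: [-179.9, -0.1, 76.7]
ft_force: [-0.2, -0.1, -0.7]
finger_gap: 20.7
```

Call:
apply_moves --targets "0 0 0 0 0 -1.5 1.5; 0 0 0 0 0 -3 1.5; 0 0 0 0 0 -4.5 1.5; 0 0 0 0 0 -5.7 1.5; 0 0 0 0 0 -6 1.5"

```text
time: 23.35
tool_pos: [372.4, -298.5, 54.0]
tcp_rot: [179.8, 0.1, 76.7]
ft_force: [-0.6, 0.1, -0.6]
finger_gap: 20.7
```

```bash
python3 - <<'E'
from chk import *
s=sense();print(s["tool_pos"],s["finger_gap"])
for n in("top","scene"):
    im=save(n,n+"9.png"); o=dark(n,im,363,-297,68,110); m=(o.min(2)>120)&(o.max(2)-o.min(2)<60); print(n,'nose',rect(m,473,-187) if m.any() else None)
    k,l,st,c=cv2.connectedComponentsWithStats(m.astype(np.uint8)); print([(st[i,4],(473-c[i][1]).round(),(-187-c[i][0]).round()) for i in range(1,k) if st[i,4]>40])
E
python3 plan.py 629.5 -14 50 91 1.5 4 629.5 -14 0 91 1.5 2
```

```text
[ 372.38408757 -298.46746593   53.97968863] 20.714847954572054
top nose None
[]
scene nose (array([ 383.6, -326. ]), array([23.6, 25.4]), np.float32(155.6), array([ 383.7, -327.5]), np.int32(439))
[(np.int32(439), np.float64(384.0), np.float64(-328.0))]
at [ 371.7 -297.9   52.5] [179.9   0.   76.7] gap 20.9 F [-0.1  0.6 -0.1] t 23.45
0 0 0 0.3 0.1 0 1.5; 0 0 -0.01 1 0.6 0 1.5; 0 0 -0.02 2.2 1.2 0 1.5; 0 0 -0.03 3.8 2.1 0 1.5; 0 0 -0.04 5.7 3.2 0 1.5
0 0 -0.02 2.2 1.3 0.1 1.5; 0 0 -0.04 4.5 2.7 0.1 1.5; 0 0 -0.06 7 4.2 0.1 1.5; 0 0 -0.07 9.5 5.7 0.1 1.5; 0 0 -0.09 12.1 7.3 0.1 1.5
0 0 -0.02 2.4 1.8 0.1 1.5; 0 0 -0.04 4.8 3.5 0.1 1.5; 0 0 -0.06 6.9 5.1 0.1 1.5; 0 0 -0.08 8.9 6.6 0.1 1.5; 0 0 -0.09 10.7 7.9 0.1 1.5
0 0 -0.01 1.4 1.2 0 1.5; 0 0 -0.02 2.4 2.1 0 1.5; 0 0 -0.03 3.1 2.7 0 1.5; 0 0 -0.029 3.28 2.9 0.05 1.5; 0 0 -0.029 3.28 2.9 0.05 1.5
0 0 0 0 0 0.2 1.5; 0 0 0 0 0 0.6 1.5; 0 0 0 0 0 1.3 1.5; 0 0 0 0 0 2.1 1.5; 0 0 0 0 0 2.9 1.5
0 0 0 0 0 0.8 1.5; 0 0 0 0 0 1.5 1.5; 0 0 0 0 0 1.9 1.5; 0 0 0 0 0 2.1 1.5; 0 0 0 0 0 2.1 1.5
```

Call:
apply_moves --targets "0 0 0 0.3 0.1 0 1.5; 0 0 -0.01 1 0.6 0 1.5; 0 0 -0.02 2.2 1.2 0 1.5; 0 0 -0.03 3.8 2.1 0 1.5; 0 0 -0.04 5.7 3.2 0 1.5"

```text
time: 23.95
tool_pos: [416.1, -248.1, 51.3]
tcp_rot: [-180.0, -0.0, 79.0]
ft_force: [-0.3, 0.7, -0.7]
finger_gap: 21.0
```

Call:
apply_moves --targets "0 0 -0.02 2.2 1.3 0.1 1.5; 0 0 -0.04 4.5 2.7 0.1 1.5; 0 0 -0.06 7 4.2 0.1 1.5; 0 0 -0.07 9.5 5.7 0.1 1.5; 0 0 -0.09 12.1 7.3 0.1 1.5"

```text
time: 24.45
tool_pos: [511.1, -142.3, 50.3]
tcp_rot: [-180.0, -0.0, 84.3]
ft_force: [0.5, -1.5, -0.2]
finger_gap: 20.8
```

Call:
apply_moves --targets "0 0 -0.02 2.4 1.8 0.1 1.5; 0 0 -0.04 4.8 3.5 0.1 1.5; 0 0 -0.06 6.9 5.1 0.1 1.5; 0 0 -0.08 8.9 6.6 0.1 1.5; 0 0 -0.09 10.7 7.9 0.1 1.5"

```text
time: 24.95
tool_pos: [600.4, -43.5, 49.1]
tcp_rot: [-179.9, -0.0, 89.5]
ft_force: [0.3, 0.1, 0.1]
finger_gap: 21.0
```

Call:
apply_moves --targets "0 0 -0.01 1.4 1.2 0 1.5; 0 0 -0.02 2.4 2.1 0 1.5; 0 0 -0.03 3.1 2.7 0 1.5; 0 0 -0.03 3.3 2.9 0 1.5; 0 0 -0.03 3.3 2.9 0 1.5"

```text
time: 25.45
tool_pos: [629.0, -13.3, 49.6]
tcp_rot: [-180.0, 0.0, 91.1]
ft_force: [-0.2, 0.0, -0.0]
finger_gap: 20.3
```

Call:
apply_moves --targets "0 0 0 0 0 0.3 1.5; 0 0 0 0 0 1 1.5; 0 0 0 0 0 2.2 1.5; 0 0 0 0 0 3.5 1.5; 0 0 0 0 0 4.8 1.5" --force 20

```text
time: 25.95
tool_pos: [628.5, -13.6, 0.0]
tcp_rot: [-179.9, -0.0, 91.0]
ft_force: [0.1, 0.5, -0.2]
finger_gap: 20.6
```

```bash
python3 plan.py 629.5 -14 -19 91 1.5 1
```

```text
at [628.5 -13.6   0. ] [-179.9   -0.    91. ] gap 20.6 F [ 0.1  0.5 -0.2] t 25.95
0 0 0 0 0 0.3 1.5; 0 0 0 0 0.1 1 1.5; 0 0 0 0 0.1 1.6 1.5; 0 0 0 -0.04 0.1 1.9 1.5; 0 0 0 -0.04 0.1 1.9 1.5
```

Call:
apply_moves --targets "0 0 0 0 0 0.3 1.5; 0 0 0 0 0.1 1 1.5; 0 0 0 0 0.1 1.6 1.5; 0 0 0 0 0.1 1.9 1.5; 0 0 0 0 0.1 1.9 1.5"

```text
time: 26.45
tool_pos: [629.9, -13.4, -17.7]
tcp_rot: [-180.0, -0.0, 91.0]
ft_force: [-0.2, 0.4, -0.8]
finger_gap: 20.8
```

Call:
apply_moves --targets "0 0 0 0 0 0.1 1.5; 0 0 0 0 0 0.2 1.5; 0 0 0 0 0 0.3 1.5; 0 0 0 0 0 0.4 1.5; 0 0 0 0 0 0.4 1.5"

```text
time: 26.95
tool_pos: [630.1, -13.4, -21.3]
tcp_rot: [-180.0, -0.0, 91.0]
ft_force: [-0.6, -1.1, -1.1]
finger_gap: 20.7
```

Call:
apply_moves --targets "0 0 0 0 0 0.1 1.5; 0 0 0 0 0 0.2 1.5; 0 0 0 0 0 0.2 1.5; 0 0 0 0 0 0.2 4; 0 0 0 0 0 0.2 4"

```text
time: 27.45
tool_pos: [630.3, -13.4, -23.1]
tcp_rot: [180.0, 0.0, 91.0]
ft_force: [0.4, 0.4, -0.2]
finger_gap: 40.1
```

Call:
apply_moves --targets "0 0 0 0 0 0 4; 0 0 0 0 0 0 4; 0 0 0 0 0 -0.3 4; 0 0 0 0 0 -1 4; 0 0 0 0 0 -2 4"

```text
time: 27.95
tool_pos: [629.8, -13.4, -2.9]
tcp_rot: [-180.0, -0.0, 91.0]
ft_force: [0.2, 0.4, 0.3]
finger_gap: 40.1
```

Call:
apply_moves --targets "0 0 0 0 0 -1.5 4; 0 0 0 0 0 -4 4; 0 0 0 0 0 -7 4; 0 0 0 0 0 -10 4; 0 0 0 0 0 -12 4"

```text
time: 28.45
tool_pos: [631.7, -13.6, 121.5]
tcp_rot: [179.7, 0.0, 91.0]
ft_force: [0.5, -0.6, 0.8]
finger_gap: 39.9
```

```bash
python3 plan.py 417.5 140 115 89 5 4 417.5 140 0 89 5 2
```

```text
at [631.7 -13.6 121.5] [179.7   0.   91. ] gap 39.9 F [ 0.5 -0.6  0.8] t 28.45
0 0 0 0.1 -0.2 0 5; 0 0 0 0.5 -0.7 0 5; 0 0 0 1.1 -1.4 0 5; 0 0 0 1.8 -2.4 0.1 5; 0 0 0.01 2.7 -3.6 0.1 5
0 0 0 1 -1.4 0.1 5; 0 0 0 2.1 -2.9 0.1 5; 0 0 0 3.3 -4.5 0.1 5; 0 0 0.01 4.5 -6.2 0.2 5; 0 0 0.01 5.7 -7.9 0.2 5
0 0 0 1.2 -1.6 0.1 5; 0 0 0 2.4 -3.3 0.1 5; 0 0 0.01 3.5 -4.8 0.2 5; 0 0 0.01 4.4 -6.2 0.2 5; 0 0 0.01 5.3 -7.4 0.3 5
0 0 0 0.7 -1 0 5; 0 0 0 1.3 -1.8 0 5; 0 0 0.01 1.6 -2.3 0 5; 0 0 0.006 1.75 -2.46 0.05 5; 0 0 0.006 1.75 -2.46 0.05 5
0 0 0 0 0 0.4 5; 0 0 0 0 0 1.5 5; 0 0 0 0 0 3 5; 0 0 0 0 0 4.8 5; 0 0 0 0 0 6.7 5
0 0 0 0 0 1.8 5; 0 0 0 0 0 3.3 5; 0 0 0 0 0 4.4 5; 0 0 0 0 0 4.8 5; 0 0 0 0 0 4.8 5
```

Call:
apply_moves --targets "0 0 0 0.1 -0.2 0 5; 0 0 0 0.5 -0.7 0 5; 0 0 0 1.1 -1.4 0 5; 0 0 0 1.8 -2.4 0.1 5; 0 0 0.01 2.7 -3.6 0.1 5" --force 30

```text
time: 28.95
tool_pos: [591.6, 13.5, 113.8]
tcp_rot: [-179.8, -0.0, 90.5]
ft_force: [0.3, 0.3, -0.4]
finger_gap: 49.8
```

Call:
apply_moves --targets "0 0 0 1 -1.4 0.1 5; 0 0 0 2.1 -2.9 0.1 5; 0 0 0 3.3 -4.5 0.1 5; 0 0 0.01 4.5 -6.2 0.2 5; 0 0 0.01 5.7 -7.9 0.2 5"

```text
time: 29.45
tool_pos: [511.6, 70.0, 111.9]
tcp_rot: [-179.8, 0.0, 89.9]
ft_force: [0.0, -0.1, -0.2]
finger_gap: 49.9
```

Call:
apply_moves --targets "0 0 0 1.2 -1.6 0.1 5; 0 0 0 2.4 -3.3 0.1 5; 0 0 0.01 3.5 -4.8 0.2 5; 0 0 0.01 4.4 -6.2 0.2 5; 0 0 0.01 5.3 -7.4 0.3 5"

```text
time: 29.95
tool_pos: [438.0, 122.9, 109.3]
tcp_rot: [-179.9, 0.0, 89.3]
ft_force: [-0.1, 0.7, -0.2]
finger_gap: 50.4
```

Call:
apply_moves --targets "0 0 0 0.7 -1 0 5; 0 0 0 1.3 -1.8 0 5; 0 0 0.01 1.6 -2.3 0 5; 0 0 0.01 1.7 -2.5 0 5; 0 0 0.01 1.7 -2.5 0 5"

```text
time: 30.45
tool_pos: [415.6, 139.7, 110.9]
tcp_rot: [180.0, 0.0, 88.8]
ft_force: [-0.7, -0.6, 0.5]
finger_gap: 50.0
```

Run:
```python
from chk import *
s=sense();print(s["tool_pos"],s["tcp_rot"])
for n in("top","scene"):
    im=save(n,n+"10.png"); o=dark(n,im,610,14,20,70); 
    k,l,st,c=cv2.connectedComponentsWithStats((o.max(2)<45).astype(np.uint8)); print(n,[(st[i].tolist(),(680-c[i][1]).round(),(84-c[i][0]).round()) for i in range(1,k) if st[i,4]>300])
a=cv2.imread('pics/scene10.png')[120:290,220:450]; b=cv2.imread('pics/top10.png')[130:270,100:300]
a=cv2.resize(a,(400,296),interpolation=cv2.INTER_CUBIC); b=cv2.resize(b,(400,280),interpolation=cv2.INTER_CUBIC)
a=cv2.resize(cv2.imread('pics/scene10.png')[130:300,240:440],(680,578),interpolation=cv2.INTER_CUBIC)
cv2.imwrite('pics/c10.png',a)
```

```text
[415.61487035 139.72617492 110.93831143] [1.79978961e+02 1.22868258e-04 8.87591968e+01]
top [([30, 32, 22, 86, 934], np.float64(602.0), np.float64(41.0)), ([88, 32, 23, 85, 946], np.float64(604.0), np.float64(-16.0))]
scene [([79, 20, 28, 92, 1562], np.float64(615.0), np.float64(-7.0)), ([23, 22, 25, 91, 1499], np.float64(614.0), np.float64(50.0))]
```

View pics/c10.png

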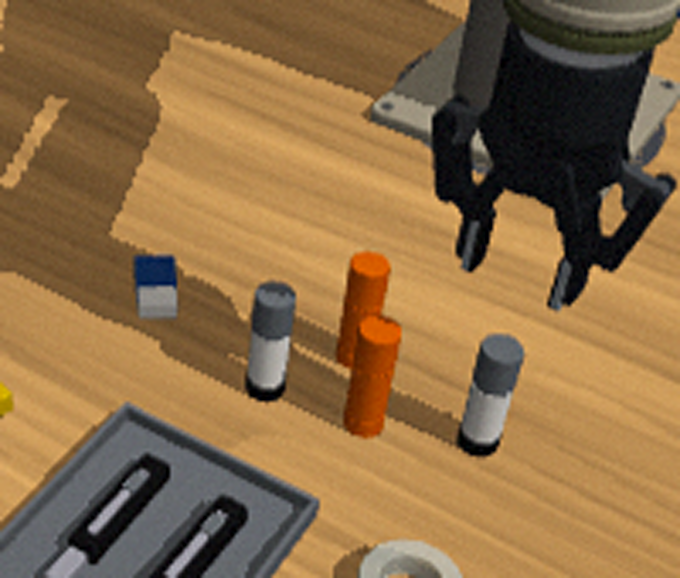

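Both cutters lie side by side in the tray. Jaws are above the right-hand white stick (crop (500,350)) and the orange ones are clear. Checking the tip ray.

Run:
```python
from h import *
for z in (140,150,155): print(z,px2w("scene",[214.1,391.2],z).round(1))
# glue cap top centre in scene crop approx (501,346)
print(px2w("scene",[130+346/3.4,240+501/3.4],90).round(1), px2w("scene",[130+288/3.4,240+274/3.4],90).round(1), px2w("scene",[130+446/3.4,240+479/3.4],4).round(1))
```

```text
140 [411.9 141.3 140. ]
150 [423.9 144.4 150. ]
155 [429.8 145.9 155. ]
[411.8 143.2  90. ] [451.3  -1.7  90. ] [417.9 148.1   4. ]
```

Call:
apply_moves --targets "0 0 0 0 0.1 0.4 5; 0 0 0 0.1 0.2 1.5 5; 0 0 0 0.1 0.3 3 5; 0 0 0 0.1 0.3 4.5 5; 0 0 0 0.1 0.3 6 5"

```text
time: 31.05
tool_pos: [418.2, 140.4, 49.2]
tcp_rot: [-179.9, 0.0, 88.7]
ft_force: [0.5, -0.4, -0.1]
finger_gap: 49.6
```

Call:
apply_moves --targets "0 0 0 0 0 1.5 5; 0 0 0 0 0 3 5; 0 0 0 0 0 4.2 5; 0 0 0 0 0 4.8 5; 0 0 0 0 0 4.8 5"

```text
time: 31.55
tool_pos: [417.6, 140.4, 1.6]
tcp_rot: [-179.9, 0.0, 88.7]
ft_force: [-0.2, 0.1, -0.3]
finger_gap: 50.0
```

Call:
apply_moves --targets "0 0 0 0 0 0 4.2; 0 0 0 0 0 0 3.7; 0 0 0 0 0 0 3.2; 0 0 0 0 0 0 2.7; 0 0 0 0 0 0 2.2"

```text
time: 32.05
tool_pos: [419.2, 140.7, 3.5]
tcp_rot: [179.9, -0.0, 88.8]
ft_force: [-0.2, 0.3, 5.3]
finger_gap: 26.9
```

Call:
apply_moves --targets "0 0 0 0 0 0 2.2; 0 0 0 0 0 0 2.2; 0 0 0 0 0 -0.3 2.2; 0 0 0 0 0 -1 2.2; 0 0 0 0 0 -2 2.2"

```text
time: 32.55
tool_pos: [417.7, 140.5, 22.7]
tcp_rot: [-179.9, 0.0, 88.8]
ft_force: [0.2, 0.4, -0.9]
finger_gap: 27.3
```

Stick A is held (27 mm). Carry it to the far half of the tub.

```bash
python3 plan.py 417.7 140.5 75 88.8 2.2 1 594 320 75 88.8 2.2 3 594 320 18 88.8 2.2 2
```

```text
at [417.7 140.5  22.7] [-179.9    0.    88.8] gap 27.3 F [ 0.2  0.4 -0.9] t 32.55
0 0 0 0 0 -0.8 2.2; 0 0 0 0 0 -2.6 2.2; 0 0 0 0 0 -4.4 2.2; 0 0 -0.001 0 0 -5.23 2.2; 0 0 -0.001 0 0 -5.23 2.2
0 0 0 0.3 0.3 0 2.2; 0 0 0 1 1 0 2.2; 0 0 0 2.2 2 0 2.2; 0 0 0 3.6 3.4 0 2.2; 0 0 0 5.3 5 0 2.2
0 0 0 1.9 1.8 0 2.2; 0 0 0 3.9 3.6 0 2.2; 0 0 0 5.8 5.5 0 2.2; 0 0 0 7.7 7.2 0 2.2; 0 0 0 9.4 8.8 0 2.2
0 0 0 1.5 1.4 0 2.2; 0 0 0 2.6 2.5 0 2.2; 0 0 0 3.3 3.2 0 2.2; 0 0 0 3.62 3.45 0 2.2; 0 0 0 3.62 3.45 0 2.2
0 0 0 0 0 0.2 2.2; 0 0 0 0 0 0.7 2.2; 0 0 0 0 0 1.5 2.2; 0 0 0 0 0 2.4 2.2; 0 0 0 0 0 3.3 2.2
0 0 0 0 0 0.9 2.2; 0 0 0 0 0 1.7 2.2; 0 0 0 0 0 2.2 2.2; 0 0 0 0 0 2.4 2.2; 0 0 0 0 0 2.4 2.2
```

Call:
apply_moves --targets "0 0 0 0 0 -0.8 2.2; 0 0 0 0 0 -2.6 2.2; 0 0 0 0 0 -4.4 2.2; 0 0 0 0 0 -5.2 2.2; 0 0 0 0 0 -5.2 2.2"

```text
time: 33.05
tool_pos: [419.9, 140.9, 76.5]
tcp_rot: [179.8, -0.0, 88.8]
ft_force: [-0.6, -0.4, -1.1]
finger_gap: 27.4
```

Call:
apply_moves --targets "0 0 0 0.3 0.3 0 2.2; 0 0 0 1 1 0 2.2; 0 0 0 2.2 2 0 2.2; 0 0 0 3.6 3.4 0 2.2; 0 0 0 5.3 5 0 2.2"

```text
time: 33.55
tool_pos: [469.8, 193.2, 73.6]
tcp_rot: [-179.9, 0.0, 88.7]
ft_force: [-0.4, 0.4, -0.3]
finger_gap: 27.0
```

Call:
apply_moves --targets "0 0 0 1.9 1.8 0 2.2; 0 0 0 3.9 3.6 0 2.2; 0 0 0 5.8 5.5 0 2.2; 0 0 0 7.7 7.2 0 2.2; 0 0 0 9.4 8.8 0 2.2"

```text
time: 34.05
tool_pos: [560.1, 285.9, 72.9]
tcp_rot: [-179.9, 0.0, 88.8]
ft_force: [-0.1, -0.1, -0.8]
finger_gap: 27.2
```

Call:
apply_moves --targets "0 0 0 1.5 1.4 0 2.2; 0 0 0 2.6 2.5 0 2.2; 0 0 0 3.3 3.2 0 2.2; 0 0 0 3.6 3.4 0 2.2; 0 0 0 3.6 3.4 0 2.2"

```text
time: 34.55
tool_pos: [594.0, 320.2, 73.3]
tcp_rot: [-179.9, 0.0, 88.8]
ft_force: [-0.5, 0.6, -0.8]
finger_gap: 27.3
```

Run:
```python
from chk import *
s=sense();p=s["tool_pos"];print(p,s["finger_gap"])
a=save("scene","scene11.png");save("top","top11.png")
# expected tub + stick at assumed true pose
g=(p[0]-8,p[1]); b=p[2]-3
d=draw("scene",[circ(562,319,60,30),circ(562,319,54,4),circ(*g,14,b),circ(*g,14,b+90)],im=a,S=4)
q=w2px("scene",[[*g,b]])[0]*4; r,c=int(q[0])-330,int(q[1])-330; cv2.imwrite('pics/c11.png',d[max(r,0):r+560,c:c+660])
```

```text
[594.04890994 320.22578484  73.27436639] 27.329218633506983
```

View pics/c11.png

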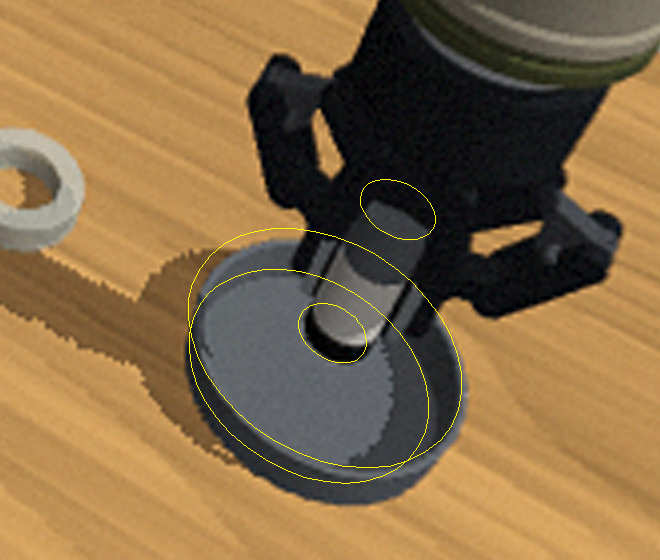

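The stick hangs over the tub's inside, well clear of the walls. Lower it: the last millimetres slowly, then release.

Call:
apply_moves --targets "0 0 0 0 0 0.3 2.2; 0 0 0 0 0 1 2.2; 0 0 0 0 0 2.2 2.2; 0 0 0 0 0 3.5 2.2; 0 0 0 0 0 4.5 2.2" --force 20

```text
time: 35.15
tool_pos: [593.5, 319.3, 27.5]
tcp_rot: [-179.9, 0.1, 88.7]
ft_force: [-0.2, 0.2, -1.1]
finger_gap: 27.2
```

Call:
apply_moves --targets "0 0 0 0 0 0.5 2.2; 0 0 0 0 0 1 2.2; 0 0 0 0 0 1.3 2.2; 0 0 0 0 0 1.5 2.2; 0 0 0 0 0 1.6 2.2"

```text
time: 35.65
tool_pos: [594.7, 319.9, 14.0]
tcp_rot: [180.0, -0.0, 88.8]
ft_force: [0.1, 0.4, -1.0]
finger_gap: 27.8
```

Call:
apply_moves --targets "0 0 0 0 0 0.1 2.2; 0 0 0 0 0 0.2 2.2; 0 0 0 0 0 0.3 2.2; 0 0 0 0 0 0.3 2.2; 0 0 0 0 0 0.3 2.2"

```text
time: 36.15
tool_pos: [594.5, 319.8, 10.8]
tcp_rot: [180.0, 0.0, 88.8]
ft_force: [-0.1, -0.0, -0.3]
finger_gap: 27.3
```

Call:
apply_moves --targets "0 0 0 0 0 0.1 2.2; 0 0 0 0 0 0.2 2.2; 0 0 0 0 0 0.3 2.2; 0 0 0 0 0 0.3 2.2; 0 0 0 0 0 0.3 2.2"

```text
time: 36.65
tool_pos: [594.5, 319.8, 7.8]
tcp_rot: [-180.0, 0.0, 88.8]
ft_force: [-0.4, 0.0, -1.1]
finger_gap: 27.0
```

Call:
apply_moves --targets "0 0 0 0 0 0 2.2; 0 0 0 0 0 0.1 2.2; 0 0 0 0 0 0.1 2.2; 0 0 0 0 0 0.1 2.2; 0 0 0 0 0 0.1 2.2"

```text
time: 37.15
tool_pos: [594.8, 320.0, 7.6]
tcp_rot: [180.0, -0.0, 88.8]
ft_force: [-2.3, -1.0, 5.7]
finger_gap: 27.9
```

Contact felt (5.7 N). Release and rise.

Call:
apply_moves --targets "0 0 0 0 0 0 2.9; 0 0 0 0 0 0 3.2; 0 0 0 0 0 0 3.6; 0 0 0 0 0 0 4; 0 0 0 0 0 0 4.5" --force 30

```text
time: 37.65
tool_pos: [594.4, 319.8, 6.6]
tcp_rot: [-180.0, 0.0, 88.8]
ft_force: [-0.0, -0.1, 0.8]
finger_gap: 44.7
```

Call:
apply_moves --targets "0 0 0 0 0 0 4.5; 0 0 0 0 0 -0.3 4.5; 0 0 0 0 0 -1 4.5; 0 0 0 0 0 -2.2 4.5; 0 0 0 0 0 -3.8 4.5"

```text
time: 38.15
tool_pos: [594.2, 319.7, 45.6]
tcp_rot: [-180.0, 0.0, 88.7]
ft_force: [0.1, -0.1, -0.6]
finger_gap: 45.3
```

Call:
apply_moves --targets "0 0 0 0 0 -2 4.5; 0 0 0 0 0 -4 4.5; 0 0 0 0 0 -6 4.5; 0 0 0 0 0 -7.5 4.5; 0 0 0 0 0 -8 4.5"

```text
time: 38.65
tool_pos: [596.1, 320.6, 128.6]
tcp_rot: [179.7, -0.1, 88.8]
ft_force: [-0.8, -0.1, 0.6]
finger_gap: 44.8
```

```bash
python3 plan.py 460 -2.5 120 88.8 5 4 460 -2.5 3 88.8 5 2
```

```text
at [596.1 320.6 128.6] [ 1.797e+02 -1.000e-01  8.880e+01] gap 44.8 F [-0.8 -0.1  0.6] t 38.65
0 0 0 -0.3 -0.1 0 5; 0 0 0 -1 -0.4 0 5; 0 0 0 -2.2 -0.9 0.1 5; 0 0 0 -3.7 -1.5 0.1 5; 0 0 0 -5.6 -2.2 0.1 5
0 0 0 -2.1 -0.8 0.1 5; 0 0 0 -4.4 -1.8 0.2 5; 0 0 0 -6.9 -2.7 0.2 5; 0 0 0 -9.4 -3.7 0.3 5; 0 0 0 -12 -4.8 0.4 5
0 0 0 -2.5 -1 0 5; 0 0 0 -5 -1.9 0.1 5; 0 0 0 -7.3 -2.9 0.2 5; 0 0 0 -9.4 -3.7 0.2 5; 0 0 0 -11.3 -4.4 0.3 5
0 0 0 -1.5 -0.6 0 5; 0 0 0 -2.7 -1.1 0 5; 0 0 0 -3.4 -1.4 0.1 5; 0 0 -0.001 -3.69 -1.5 0.06 5; 0 0 -0.001 -3.69 -1.5 0.06 5
0 0 0 0 0 0.4 5; 0 0 0 0 0 1.5 5; 0 0 0 0 0 3 5; 0 0 0 0 0 4.9 5; 0 0 0 0 0 6.8 5
0 0 0 0 0 1.9 5; 0 0 0 0 0 3.4 5; 0 0 0 0 0 4.5 5; 0 0 0 0 0 4.9 5; 0 0 0 0 0 4.9 5
```

Call:
apply_moves --targets "0 0 0 -0.3 -0.1 0 5; 0 0 0 -1 -0.4 0 5; 0 0 0 -2.2 -0.9 0 5; 0 0 0 -3.7 -1.5 0 5; 0 0 0 -5.6 -2.2 0 5"

```text
time: 39.15
tool_pos: [569.8, 263.3, 122.9]
tcp_rot: [-179.8, 0.1, 88.8]
ft_force: [0.1, -0.7, 0.0]
finger_gap: 50.2
```

Call:
apply_moves --targets "0 0 0 -2.1 -0.8 0.1 5; 0 0 0 -4.4 -1.8 0.2 5; 0 0 0 -6.9 -2.7 0.2 5; 0 0 0 -9.4 -3.7 0.3 5; 0 0 0 -12 -4.8 0.3 5"

```text
time: 39.65
tool_pos: [518.7, 143.9, 119.9]
tcp_rot: [-179.8, 0.0, 88.7]
ft_force: [-0.4, -1.1, -0.2]
finger_gap: 50.0
```

Call:
apply_moves --targets "0 0 0 -2.5 -1 0 5; 0 0 0 -5 -1.9 0.1 5; 0 0 0 -7.3 -2.9 0.2 5; 0 0 0 -9.4 -3.7 0.2 5; 0 0 0 -11.3 -4.4 0.3 5"

```text
time: 40.15
tool_pos: [472.3, 32.1, 117.3]
tcp_rot: [-179.9, 0.0, 88.7]
ft_force: [0.2, 0.3, -0.2]
finger_gap: 49.7
```

Call:
apply_moves --targets "0 0 0 -1.5 -0.6 0 5; 0 0 0 -2.7 -1.1 0 5; 0 0 0 -3.4 -1.4 0 5; 0 0 0 -3.7 -1.5 0 5; 0 0 0 -3.7 -1.5 0 5"

```text
time: 40.65
tool_pos: [458.3, -3.4, 118.6]
tcp_rot: [-180.0, -0.0, 88.7]
ft_force: [-0.7, -0.0, 0.4]
finger_gap: 49.8
```

```bash
python3 - <<'E'
from chk import *
for n in("top","scene"):
    im=save(n,n+"12.png")
    print(n,[(round(r["confidence"],2),px2w(n,r["at"],45).round()) for r in place_of(n,"glue_a_mid")])
# caps in top at z=94 near tub: grey-blue disc above wood/tub -> white body/ cap; compare to pic 0
ims["top"]=cv2.cvtColor(cv2.imread('pics/top12.png'),cv2.COLOR_BGR2RGB)
o=ortho("top",500,640,250,390,94); cv2.imwrite('pics/o12.png',cv2.resize(cv2.cvtColor(o,cv2.COLOR_RGB2BGR),None,fx=3,fy=3))
s=cv2.imread('pics/scene12.png'); o=cv2.resize(s[180:390,300:500],(571,600)); cv2.imwrite('pics/s12.png',o)
E
python3 plan.py 460 -2.5 5 88.8 5 2
```

```text
top [(0.44, array([590., 316.,  45.]))]
scene [(0.71, array([574., 326.,  45.]))]
at [458.6  -2.8 118.8] [180.   -0.   88.8] gap 49.9 F [1.1 0.  0. ] t 40.85
0 0 0 0 0 0.4 5; 0 0 0 0 0 1.4 5; 0 0 0 0 0 2.9 5; 0 0 0 0 0.1 4.7 5; 0 0 0 0 0.1 6.6 5
0 0 0 0 0 1.8 5; 0 0 0 0 0 3.3 5; 0 0 0 0 0 4.4 5; 0 0 0 0.03 0.04 4.78 5; 0 0 0 0.03 0.04 4.78 5
```

Stick A is found near (586,318) in the tub by both cameras. Now stick B.

Call:
apply_moves --targets "0 0 0 0 0 0.4 5; 0 0 0 0 0.1 1.4 5; 0 0 0 0 0.1 2.9 5; 0 0 0 0 0.1 4.7 5; 0 0 0 0 0.1 6.6 5"

```text
time: 41.35
tool_pos: [459.3, -3.1, 51.5]
tcp_rot: [-180.0, -0.0, 88.8]
ft_force: [1.1, 0.1, -0.0]
finger_gap: 49.8
```

Call:
apply_moves --targets "0 0 0 0 0 1.8 5; 0 0 0 0 0 3.3 5; 0 0 0 0 0 4.4 5; 0 0 0 0 0 4.8 5; 0 0 0 0 0 4.8 5"

```text
time: 41.85
tool_pos: [458.8, -3.2, 4.1]
tcp_rot: [-179.9, -0.0, 88.8]
ft_force: [-0.7, 0.2, 0.0]
finger_gap: 50.2
```

Call:
apply_moves --targets "0 0 0 0 0 0 4.2; 0 0 0 0 0 0 3.7; 0 0 0 0 0 0 3.2; 0 0 0 0 0 0 2.7; 0 0 0 0 0 0 2.2"

```text
time: 42.35
tool_pos: [460.0, -3.4, 5.4]
tcp_rot: [179.9, 0.0, 88.8]
ft_force: [-0.3, 1.2, 4.7]
finger_gap: 27.5
```

Call:
apply_moves --targets "0 0 0 0 0 0 2.2; 0 0 0 0 0 0 2.2; 0 0 0 0 0 -0.3 2.2; 0 0 0 0 0 -1 2.2; 0 0 0 0 0 -2 2.2"

```text
time: 42.85
tool_pos: [458.6, -3.2, 24.7]
tcp_rot: [-179.9, -0.0, 88.7]
ft_force: [-0.1, 0.2, -1.2]
finger_gap: 27.4
```

```bash
python3 plan.py 460 -2.5 115 88.8 2.2 2 544 319.5 115 88.8 2.2 4 544 319.5 25 88.8 2.2 2
```

```text
at [458.6  -3.2  24.7] [-179.9   -0.    88.7] gap 27.4 F [-0.1  0.2 -1.2] t 42.85
0 0 0 0 0 -0.3 2.2; 0 0 0 0 0 -1.1 2.2; 0 0 0 0 0 -2.3 2.2; 0 0 0 0 0.1 -3.8 2.2; 0 0 0 0 0.1 -5.3 2.2
0 0 0 0.1 0 -1.4 2.2; 0 0 0 0.1 0 -2.6 2.2; 0 0 0 0.1 0 -3.4 2.2; 0 0 -0.001 0.08 0.04 -3.73 2.2; 0 0 -0.001 0.08 0.04 -3.73 2.2
0 0 0 0.3 0.1 0 2.2; 0 0 0 1 0.2 0 2.2; 0 0 0 2.2 0.5 0 2.2; 0 0 0 3.7 0.9 0 2.2; 0 0 0 5.5 1.3 0 2.2
0 0 0 2.1 0.5 0 2.2; 0 0 0 4.4 1.1 0 2.2; 0 0 0 6.9 1.7 0 2.2; 0 0 0 9.4 2.3 0 2.2; 0 0 0 12 2.9 0 2.2
0 0 0 2.5 0.6 0 2.2; 0 0 0 4.9 1.2 0 2.2; 0 0 0 7.2 1.7 0 2.2; 0 0 0 9.3 2.2 0 2.2; 0 0 0 11.2 2.6 0 2.2
0 0 0 1.5 0.4 0 2.2; 0 0 0 2.7 0.7 0 2.2; 0 0 0 3.4 0.9 0 2.2; 0 0 0 3.66 0.93 0 2.2; 0 0 0 3.66 0.93 0 2.2
0 0 0 0 0 0.3 2.2; 0 0 0 0 0 1.1 2.2; 0 0 0 0 0 2.3 2.2; 0 0 0 0 0 3.8 2.2; 0 0 0 0 0 5.2 2.2
0 0 0 0 0 1.5 2.2; 0 0 0 0 0 2.7 2.2; 0 0 0 0 0 3.5 2.2; 0 0 0 0 0 3.8 2.2; 0 0 0 0 0 3.8 2.2
```

Call:
apply_moves --targets "0 0 0 0 0 -0.3 2.2; 0 0 0 0 0 -1.1 2.2; 0 0 0 0 0 -2.3 2.2; 0 0 0 0 0.1 -3.8 2.2; 0 0 0 0 0.1 -5.3 2.2"

```text
time: 43.35
tool_pos: [460.5, -3.3, 79.0]
tcp_rot: [180.0, -0.0, 88.7]
ft_force: [-0.4, -1.2, -0.3]
finger_gap: 27.4
```

Call:
apply_moves --targets "0 0 0 0.1 0 -1.4 2.2; 0 0 0 0.1 0 -2.6 2.2; 0 0 0 0.1 0 -3.4 2.2; 0 0 0 0.1 0.1 -3.7 2.2; 0 0 0 0.1 0.1 -3.7 2.2"

```text
time: 43.85
tool_pos: [461.7, -2.4, 115.1]
tcp_rot: [180.0, 0.0, 88.7]
ft_force: [0.0, 0.1, -1.7]
finger_gap: 27.2
```

Call:
apply_moves --targets "0 0 0 0.3 0.1 0 2.2; 0 0 0 1 0.2 0 2.2; 0 0 0 2.2 0.5 0 2.2; 0 0 0 3.7 0.9 0 2.2; 0 0 0 5.5 1.3 0 2.2"

```text
time: 44.35
tool_pos: [475.7, 53.6, 114.4]
tcp_rot: [-180.0, -0.0, 88.7]
ft_force: [0.7, 0.9, -0.3]
finger_gap: 27.4
```

Call:
apply_moves --targets "0 0 0 2.1 0.5 0 2.2; 0 0 0 4.4 1.1 0 2.2; 0 0 0 6.9 1.7 0 2.2; 0 0 0 9.4 2.3 0 2.2; 0 0 0 12 2.9 0 2.2"

```text
time: 44.85
tool_pos: [507.1, 173.8, 114.3]
tcp_rot: [-180.0, 0.0, 88.8]
ft_force: [0.5, -0.6, -0.2]
finger_gap: 27.3
```

Call:
apply_moves --targets "0 0 0 2.5 0.6 0 2.2; 0 0 0 4.9 1.2 0 2.2; 0 0 0 7.2 1.7 0 2.2; 0 0 0 9.3 2.2 0 2.2; 0 0 0 11.2 2.7 0 2.2"

```text
time: 45.35
tool_pos: [536.1, 285.4, 114.1]
tcp_rot: [-179.9, 0.0, 88.8]
ft_force: [-0.5, 0.2, 0.4]
finger_gap: 27.5
```

Call:
apply_moves --targets "0 0 0 1.5 0.4 0 2.2; 0 0 0 2.7 0.7 0 2.2; 0 0 0 3.4 0.9 0 2.2; 0 0 0 3.6 1 0 2.2; 0 0 0 3.6 1 0 2.2"

```text
time: 45.85
tool_pos: [547.4, 318.9, 114.6]
tcp_rot: [-180.0, 0.0, 88.8]
ft_force: [-0.2, 1.0, -0.3]
finger_gap: 27.7
```

Call:
apply_moves --targets "0 0 0 0 0 0.3 2.2; 0 0 0 0 0 1.1 2.2; 0 0 0 0 0 2.3 2.2; 0 0 0 0 0 3.8 2.2; 0 0 0 0 0 5.2 2.2" --force 20

```text
time: 46.35
tool_pos: [546.8, 318.3, 60.7]
tcp_rot: [-179.9, 0.0, 88.7]
ft_force: [-0.2, 0.3, -0.3]
finger_gap: 27.4
```

```bash
python3 plan.py 545 319.5 15 88.8 2.2 2
```

```text
at [546.8 318.3  60.7] [-179.9    0.    88.7] gap 27.4 F [-0.2  0.3 -0.3] t 46.35
0 0 0 0 0 0.2 2.2; 0 0 0 0 0 0.6 2.2; 0 0 0 0 0 1.2 2.2; 0 0 0 0 -0.1 1.9 2.2; 0 0 0 0.1 -0.1 2.7 2.2
0 0 0 0 0 0.7 2.2; 0 0 0 0 -0.1 1.3 2.2; 0 0 0 0 -0.1 1.7 2.2; 0 0 -0.001 0.01 -0.08 1.87 2.2; 0 0 -0.001 0.01 -0.08 1.87 2.2
```

Call:
apply_moves --targets "0 0 0 0 0 0.2 2.2; 0 0 0 0 0 0.6 2.2; 0 0 0 0 0 1.2 2.2; 0 0 0 0 -0.1 1.9 2.2; 0 0 0 0.1 -0.1 2.7 2.2"

```text
time: 46.85
tool_pos: [546.8, 320.1, 35.8]
tcp_rot: [180.0, -0.0, 88.7]
ft_force: [0.3, 0.3, 0.3]
finger_gap: 27.4
```

Call:
apply_moves --targets "0 0 0 0 0 0.7 2.2; 0 0 0 0 0 1.3 2.2; 0 0 0 0 0 1.7 2.2; 0 0 0 0 0 1.9 2.2; 0 0 0 0 0 1.9 2.2"

```text
time: 47.35
tool_pos: [546.3, 319.8, 16.5]
tcp_rot: [-180.0, 0.0, 88.7]
ft_force: [-0.2, -0.3, 0.4]
finger_gap: 27.3
```

Call:
apply_moves --targets "0 0 0 0 0 0.1 2.2; 0 0 0 0 0 0.2 2.2; 0 0 0 0 0 0.3 2.2; 0 0 0 0 0 0.4 2.2; 0 0 0 0 0 0.4 2.2"

```text
time: 47.85
tool_pos: [546.4, 319.8, 12.6]
tcp_rot: [-180.0, 0.0, 88.8]
ft_force: [-0.2, -0.1, -0.8]
finger_gap: 27.6
```

Call:
apply_moves --targets "0 0 0 0 0 0.1 2.2; 0 0 0 0 0 0.2 2.2; 0 0 0 0 0 0.3 2.2; 0 0 0 0 0 0.3 2.2; 0 0 0 0 0 0.3 2.2"

```text
time: 48.35
tool_pos: [546.5, 319.9, 9.8]
tcp_rot: [-180.0, 0.0, 88.7]
ft_force: [0.3, -0.1, -0.5]
finger_gap: 27.6
```

Call:
apply_moves --targets "0 0 0 0 0 0 2.2; 0 0 0 0 0 0.1 2.2; 0 0 0 0 0 0.1 2.2; 0 0 0 0 0 0.1 2.2; 0 0 0 0 0 0.1 2.2"

```text
time: 48.85
tool_pos: [546.8, 320.0, 9.5]
tcp_rot: [180.0, -0.0, 88.8]
ft_force: [-1.8, -1.7, 5.0]
finger_gap: 27.3
```

Contact. Release B and rise, then go to the eraser with the jaws across its 30 mm width (yaw 121, within the J6 limit).

Call:
apply_moves --targets "0 0 0 0 0 0 2.9; 0 0 0 0 0 0 3.2; 0 0 0 0 0 0 3.6; 0 0 0 0 0 0 4; 0 0 0 0 0 0 4.5" --force 30

```text
time: 49.35
tool_pos: [546.4, 319.9, 8.6]
tcp_rot: [-180.0, 0.0, 88.8]
ft_force: [-0.1, 0.6, 0.2]
finger_gap: 44.7
```

Call:
apply_moves --targets "0 0 0 0 0 0 4.5; 0 0 0 0 0 -0.3 4.5; 0 0 0 0 0 -1 4.5; 0 0 0 0 0 -2.2 4.5; 0 0 0 0 0 -3.8 4.5"

```text
time: 49.85
tool_pos: [546.2, 319.7, 47.7]
tcp_rot: [-180.0, 0.0, 88.7]
ft_force: [-0.5, 1.5, -0.2]
finger_gap: 44.9
```

Call:
apply_moves --targets "0 0 0 0 0 -2 4.5; 0 0 0 0 0 -4 4.5; 0 0 0 0 0 -6 4.5; 0 0 0 0 0 -7.5 4.5; 0 0 0 0 0 -8 4.5"

```text
time: 50.35
tool_pos: [548.0, 320.6, 130.4]
tcp_rot: [179.8, -0.1, 88.8]
ft_force: [0.7, 0.4, -0.2]
finger_gap: 45.2
```

```bash
python3 plan.py 426 -119 110 121 7 6 426 -119 -26 121 7 3
```

```text
at [548.  320.6 130.4] [ 1.798e+02 -1.000e-01  8.880e+01] gap 45.2 F [ 0.7  0.4 -0.2] t 50.35
0 0 0 -0.2 0 0 7; 0 0 -0.01 -0.6 -0.2 0 7; 0 0 -0.02 -1.3 -0.3 0.1 7; 0 0 -0.03 -2.3 -0.6 0.1 7; 0 0 -0.04 -3.5 -0.9 0.2 7
0 0 -0.02 -1.4 -0.4 0 7; 0 0 -0.04 -3 -0.9 0.1 7; 0 0 -0.06 -4.7 -1.4 0.2 7; 0 0 -0.09 -6.6 -1.9 0.3 7; 0 0 -0.11 -8.6 -2.5 0.4 7
0 0 -0.03 -2 -0.9 0.1 7; 0 0 -0.06 -4 -1.8 0.2 7; 0 0 -0.09 -6.2 -2.7 0.3 7; 0 0 -0.12 -8.3 -3.6 0.4 7; 0 0 -0.15 -10.5 -4.5 0.5 7
0 0 -0.02 -2 -1.2 0.1 7; 0 0 -0.05 -4 -2.4 0.2 7; 0 0 -0.08 -5.9 -3.6 0.3 7; 0 0 -0.11 -7.8 -4.7 0.4 7; 0 0 -0.13 -9.5 -5.8 0.5 7
0 0 -0.03 -1.6 -1.2 0.1 7; 0 0 -0.05 -3 -2.4 0.1 7; 0 0 -0.07 -4.3 -3.4 0.2 7; 0 0 -0.09 -5.4 -4.3 0.3 7; 0 0 -0.1 -6.3 -5.1 0.3 7
0 0 -0.02 -0.8 -0.7 0.1 7; 0 0 -0.03 -1.3 -1.2 0.1 7; 0 0 -0.03 -1.6 -1.6 0.1 7; 0 0 -0.033 -1.72 -1.67 0.14 7; 0 0 -0.033 -1.72 -1.67 0.14 7
0 0 0 0 0 0.2 7; 0 0 0 0 0 0.8 7; 0 0 0 0 0 1.6 7; 0 0 0 0 0 2.7 7; 0 0 0 0 0 4 7
0 0 0 0 0 1.4 7; 0 0 0 0 0 2.8 7; 0 0 0 0 0 4.3 7; 0 0 0 0 0 5.6 7; 0 0 0 0 0 6.9 7
0 0 0 0 0 1.1 7; 0 0 0 0 0 2 7; 0 0 0 0 0 2.5 7; 0 0 0 0 0 2.7 7; 0 0 0 0 0 2.7 7
```

Call:
apply_moves --targets "0 0 0 -0.2 0 0 7; 0 0 -0.01 -0.6 -0.2 0 7; 0 0 -0.02 -1.3 -0.3 0.1 7; 0 0 -0.03 -2.3 -0.6 0.1 7; 0 0 -0.04 -3.5 -0.9 0.2 7"

```text
time: 50.85
tool_pos: [536.0, 284.0, 123.9]
tcp_rot: [-179.9, 0.0, 91.1]
ft_force: [-0.4, -0.1, 1.0]
finger_gap: 69.8
```

Call:
apply_moves --targets "0 0 -0.02 -1.4 -0.4 0 7; 0 0 -0.04 -3 -0.9 0.1 7; 0 0 -0.06 -4.7 -1.4 0.2 7; 0 0 -0.09 -6.6 -1.9 0.3 7; 0 0 -0.11 -8.6 -2.5 0.4 7"

```text
time: 51.35
tool_pos: [512.6, 197.1, 120.4]
tcp_rot: [-180.0, 0.0, 97.4]
ft_force: [0.1, -0.3, -0.5]
finger_gap: 69.9
```

Call:
apply_moves --targets "0 0 -0.03 -2 -0.9 0.1 7; 0 0 -0.06 -4 -1.8 0.2 7; 0 0 -0.09 -6.2 -2.7 0.3 7; 0 0 -0.12 -8.3 -3.6 0.4 7; 0 0 -0.15 -10.5 -4.5 0.5 7"

```text
time: 51.85
tool_pos: [481.1, 87.2, 115.4]
tcp_rot: [-180.0, 0.0, 106.0]
ft_force: [-0.6, -0.9, -0.5]
finger_gap: 70.1
```

Call:
apply_moves --targets "0 0 -0.02 -2 -1.2 0.1 7; 0 0 -0.05 -4 -2.4 0.2 7; 0 0 -0.08 -5.9 -3.6 0.3 7; 0 0 -0.11 -7.8 -4.7 0.4 7; 0 0 -0.13 -9.5 -5.8 0.5 7"

```text
time: 52.35
tool_pos: [451.4, -20.0, 110.4]
tcp_rot: [-180.0, 0.0, 113.4]
ft_force: [0.2, 0.2, -0.2]
finger_gap: 69.8
```

Call:
apply_moves --targets "0 0 -0.03 -1.6 -1.2 0.1 7; 0 0 -0.05 -3 -2.4 0.1 7; 0 0 -0.07 -4.3 -3.4 0.2 7; 0 0 -0.09 -5.4 -4.3 0.3 7; 0 0 -0.1 -6.3 -5.1 0.3 7"

```text
time: 52.85
tool_pos: [429.5, -97.8, 107.3]
tcp_rot: [-180.0, -0.0, 119.1]
ft_force: [-0.1, 0.9, 0.3]
finger_gap: 70.5
```

Call:
apply_moves --targets "0 0 -0.02 -0.8 -0.7 0.1 7; 0 0 -0.03 -1.3 -1.2 0.1 7; 0 0 -0.03 -1.6 -1.6 0.1 7; 0 0 -0.03 -1.7 -1.7 0.1 7; 0 0 -0.03 -1.7 -1.7 0.1 7"

```text
time: 53.35
tool_pos: [423.9, -119.7, 106.8]
tcp_rot: [180.0, -0.0, 120.8]
ft_force: [0.5, 0.1, -1.4]
finger_gap: 69.9
```

```bash
python3 - <<'E'
from chk import *
s=sense();print(s["joint_pos"].round(1))
for n in("top","scene"):
    im=save(n,n+"13.png")
    print(n,[(round(r["confidence"],2),px2w(n,r["at"],49).round()) for r in place_of(n,"glue_a_mid")])
    print([(round(r["confidence"],2),px2w(n,r["at"],8).round()) for r in place_of(n,"eraser_mid")])
E
python3 plan.py 426 -119 -26 121 7 3
```

```text
[ -22.5  -14.5  116.     0.    78.5 -143.3]
top [(0.59, array([590., 320.,  49.]))]
[]
scene [(0.96, array([582., 324.,  49.]))]
[(0.71, array([ 425., -111.,    8.]))]
at [ 424.1 -119.4  106.8] [-180.    -0.   120.9] gap 69.9 F [-0.3  0.1  0.9] t 53.65
0 0 0 0 0 0.2 7; 0 0 0 0 0 0.7 7; 0 0 0 0 0 1.6 7; 0 0 0 0 0 2.6 7; 0 0 0 0 0.1 3.9 7
0 0 0 0 0 1.3 7; 0 0 0 0 0 2.7 7; 0 0 0 0 0 4.2 7; 0 0 0 0 0 5.5 7; 0 0 0 0 0 6.7 7
0 0 0 -0.1 0.1 1.1 7; 0 0 0 -0.1 0.1 1.9 7; 0 0 0 -0.1 0.1 2.5 7; 0 0 -0.002 -0.06 0.09 2.68 7; 0 0 -0.002 -0.06 0.09 2.68 7
```

Call:
apply_moves --targets "0 0 0 0 0 0.2 7; 0 0 0 0 0 0.7 7; 0 0 0 0 0 1.6 7; 0 0 0 0 0 2.6 7; 0 0 0 0 0.1 3.9 7"

```text
time: 54.15
tool_pos: [424.8, -119.2, 66.8]
tcp_rot: [-180.0, 0.0, 120.8]
ft_force: [-0.2, -1.3, 0.2]
finger_gap: 69.8
```

Call:
apply_moves --targets "0 0 0 0 0 1.3 7; 0 0 0 0 0 2.7 7; 0 0 0 0 0 4.2 7; 0 0 0 0 0 5.5 7; 0 0 0 0 0 6.7 7"

```text
time: 54.65
tool_pos: [424.3, -119.0, -0.8]
tcp_rot: [-180.0, -0.1, 120.8]
ft_force: [-1.4, -0.7, 0.2]
finger_gap: 69.7
```

Call:
apply_moves --targets "0 0 0 -0.1 0.1 1.1 7; 0 0 0 -0.1 0.1 1.9 7; 0 0 0 -0.1 0.1 2.5 7; 0 0 0 -0.1 0.1 2.7 7; 0 0 0 -0.1 0.1 2.8 7"

```text
time: 55.15
tool_pos: [426.4, -119.6, -27.2]
tcp_rot: [180.0, 0.0, 120.8]
ft_force: [0.5, -1.5, -0.6]
finger_gap: 69.9
```

Call:
apply_moves --targets "0 0 0 0 0 0 2.4; 0 0 0 0 0 0 2.4; 0 0 0 0 0 0 2.4; 0 0 0 0 0 0 2.4; 0 0 0 0 0 0 2.4"

```text
time: 55.65
tool_pos: [426.8, -119.8, -26.5]
tcp_rot: [180.0, 0.1, 120.8]
ft_force: [-0.7, 0.6, 5.8]
finger_gap: 29.5
```

Call:
apply_moves --targets "0 0 0 0 0 0 2.4; 0 0 0 0 0 0 2.4; 0 0 0 0 0 -0.3 2.4; 0 0 0 0 0 -1 2.4; 0 0 0 0 0 -2 2.4"

```text
time: 56.15
tool_pos: [425.7, -119.3, -7.1]
tcp_rot: [-180.0, -0.1, 120.8]
ft_force: [-0.4, -0.9, -0.1]
finger_gap: 29.2
```

Eraser held (29 mm). Carry it to the box.

```bash
python3 plan.py 426 -119.5 40 120.8 2.4 1 555.5 -317 45 95 2.4 4 555.5 -317 -10 95 2.4 2
```

```text
at [ 425.7 -119.3   -7.1] [-1.800e+02 -1.000e-01  1.208e+02] gap 29.2 F [-0.4 -0.9 -0.1] t 56.15
0 0 0 0 0 -0.7 2.4; 0 0 0 0 0 -2.4 2.4; 0 0 0 0 0 -4 2.4; 0 0 0.001 -0.03 0.02 -4.71 2.4; 0 0 0.001 -0.03 0.02 -4.71 2.4
0 0 0 -0.2 0 0 2.4; 0 0 0.01 -0.7 0 0 2.4; 0 0 0.03 -1.6 0.1 0 2.4; 0 0 0.05 -2.7 0.1 -0.1 2.4; 0 0 0.08 -4 0.2 -0.1 2.4
0 0 0.03 -1.6 0.2 0 2.4; 0 0 0.06 -3.2 0.4 -0.1 2.4; 0 0 0.09 -5 0.6 -0.1 2.4; 0 0 0.13 -6.8 0.8 -0.1 2.4; 0 0 0.16 -8.7 1 -0.2 2.4
0 0 0.04 -1.7 0.6 0 2.4; 0 0 0.07 -3.4 1.1 0 2.4; 0 0 0.1 -5.1 1.5 -0.1 2.4; 0 0 0.13 -6.5 2 -0.1 2.4; 0 0 0.16 -7.8 2.3 -0.1 2.4
0 0 0.02 -1 0.5 -0.1 2.4; 0 0 0.04 -1.8 0.9 -0.1 2.4; 0 0 0.05 -2.3 1.1 -0.1 2.4; 0 0 0.05 -2.46 1.19 -0.1 2.4; 0 0 0.05 -2.46 1.19 -0.1 2.4
0 0 0 0 0 0.2 2.4; 0 0 0 0 0 0.7 2.4; 0 0 0 0 0 1.4 2.4; 0 0 0 0 0 2.3 2.4; 0 0 0 0 0 3.2 2.4
0 0 0 0 0 0.9 2.4; 0 0 0 0 0 1.6 2.4; 0 0 0 0 0 2.1 2.4; 0 0 0 0 0 2.3 2.4; 0 0 0 0 0 2.3 2.4
```

Call:
apply_moves --targets "0 0 0 0 0 -0.7 2.4; 0 0 0 0 0 -2.4 2.4; 0 0 0 0 0 -4 2.4; 0 0 0 0 0 -4.7 2.4; 0 0 0 0 0 -4.7 2.4"

```text
time: 56.65
tool_pos: [427.5, -120.0, 41.3]
tcp_rot: [179.9, 0.1, 120.8]
ft_force: [0.0, -0.6, -0.6]
finger_gap: 29.4
```

Call:
apply_moves --targets "0 0 0 -0.2 0 0 2.4; 0 0 0.01 -0.7 0 0 2.4; 0 0 0.03 -1.6 0.1 0 2.4; 0 0 0.05 -2.7 0.1 -0.1 2.4; 0 0 0.08 -4 0.2 -0.1 2.4"

```text
time: 57.15
tool_pos: [448.9, -153.8, 40.5]
tcp_rot: [-180.0, -0.0, 116.1]
ft_force: [0.0, 0.4, -0.1]
finger_gap: 29.8
```

Call:
apply_moves --targets "0 0 0.03 -1.6 0.2 0 2.4; 0 0 0.06 -3.2 0.4 -0.1 2.4; 0 0 0.09 -5 0.6 -0.1 2.4; 0 0 0.13 -6.8 0.8 -0.1 2.4; 0 0 0.16 -8.7 1 -0.2 2.4"

```text
time: 57.65
tool_pos: [496.3, -227.8, 42.1]
tcp_rot: [-180.0, -0.0, 106.9]
ft_force: [-0.3, 0.8, -1.2]
finger_gap: 29.3
```

Call:
apply_moves --targets "0 0 0.04 -1.7 0.6 0 2.4; 0 0 0.07 -3.4 1.1 0 2.4; 0 0 0.1 -5.1 1.5 -0.1 2.4; 0 0 0.13 -6.5 2 -0.1 2.4; 0 0 0.16 -7.8 2.3 -0.1 2.4"

```text
time: 58.15
tool_pos: [541.3, -295.9, 43.1]
tcp_rot: [-180.0, -0.0, 97.8]
ft_force: [-0.4, 0.2, -1.6]
finger_gap: 29.5
```

Call:
apply_moves --targets "0 0 0.02 -1 0.5 -0.1 2.4; 0 0 0.04 -1.8 0.9 -0.1 2.4; 0 0 0.05 -2.3 1.1 -0.1 2.4; 0 0 0.05 -2.5 1.2 -0.1 2.4; 0 0 0.05 -2.5 1.2 -0.1 2.4"

```text
time: 58.65
tool_pos: [556.1, -317.5, 44.5]
tcp_rot: [-180.0, -0.0, 95.1]
ft_force: [-0.2, -0.4, 0.2]
finger_gap: 29.3
```

```bash
python3 plan.py 555.5 -317 -12 95 2.4 2;python3 - <<'E'
from chk import *
ims["scene"]=save("scene","s14.png")
p=sense()["tool_pos"]
x0,y0=547,-317
o=ortho("scene",x0-90,x0+90,y0-90,y0+90,p[2]+27+16).astype(int); print(rect(o[...,2]-o[...,0]>50,x0+90,y0+90))
E
```

```text
at [ 556.1 -317.5   44.5] [-180.    -0.    95.1] gap 29.3 F [-0.2 -0.4  0.2] t 58.65
0 0 0 0 0 0.2 2.4; 0 0 0 0 0 0.7 2.4; 0 0 0 0 0 1.5 2.4; 0 0 0 0 0 2.4 2.4; 0 0 0 0 0 3.3 2.4
0 0 0 0 0 0.9 2.4; 0 0 0 0 0 1.6 2.4; 0 0 0 0 -0.1 2.2 2.4; 0 0 0.001 0.05 -0.05 2.35 2.4; 0 0 0.001 0.05 -0.05 2.35 2.4
(array([ 533., -297.]), array([32.5,  8.5]), np.float32(45.0), array([ 532.5, -297.6]), np.int32(225))
```

Call:
apply_moves --targets "0 0 0 0 0 0.2 2.4; 0 0 0 0 0 0.7 2.4; 0 0 0 0 0 1.5 2.4; 0 0 0 0 0 2.4 2.4; 0 0 0 0 0 3.3 2.4" --force 20

```text
time: 59.2
tool_pos: [555.8, -317.1, 10.5]
tcp_rot: [-180.0, -0.0, 95.1]
ft_force: [0.9, 0.5, -0.7]
finger_gap: 29.5
```

Call:
apply_moves --targets "0 0 0 0 0 0.9 2.4; 0 0 0 0 0 1.6 2.4; 0 0 0 0 0 2.2 2.4; 0 0 0 0 0 2.5 2.4; 0 0 0 0 0 2.7 2.4"

```text
time: 59.7
tool_pos: [556.1, -317.4, -15.5]
tcp_rot: [-180.0, -0.0, 95.1]
ft_force: [1.1, 0.1, 0.2]
finger_gap: 29.3
```

Call:
apply_moves --targets "0 0 0 0 0 0.1 2.4; 0 0 0 0 0 0.2 2.4; 0 0 0 0 0 0.3 2.4; 0 0 0 0 0 0.4 2.4; 0 0 0 0 0 0.4 2.4"

```text
time: 60.2
tool_pos: [556.1, -317.4, -19.2]
tcp_rot: [-180.0, -0.0, 95.1]
ft_force: [0.3, 0.4, -0.5]
finger_gap: 29.3
```

Call:
apply_moves --targets "0 0 0 0 0 0.1 2.4; 0 0 0 0 0 0.2 2.4; 0 0 0 0 0 0.3 2.4; 0 0 0 0 0 0.3 2.4; 0 0 0 0 0 0.3 2.4"

```text
time: 60.7
tool_pos: [556.1, -317.4, -22.2]
tcp_rot: [-180.0, -0.0, 95.1]
ft_force: [-0.5, -0.3, -0.1]
finger_gap: 29.1
```

Call:
apply_moves --targets "0 0 0 0 0 0 3.4; 0 0 0 0 0 0 4; 0 0 0 0 0 0 4.6; 0 0 0 0 0 0 4.6; 0 0 0 0 0 0 4.6"

```text
time: 61.2
tool_pos: [556.2, -317.4, -22.2]
tcp_rot: [180.0, 0.0, 95.1]
ft_force: [-0.6, 0.5, -0.1]
finger_gap: 46.1
```

Call:
apply_moves --targets "0 0 0 0 0 -0.4 4.6; 0 0 0 0 0 -1.5 4.6; 0 0 0 0 0 -3 4.6; 0 0 0 0 0 -5 4.6; 0 0 0 0 0 -7 4.6"

```text
time: 61.7
tool_pos: [556.6, -317.6, 50.1]
tcp_rot: [179.9, 0.0, 95.1]
ft_force: [0.7, 0.6, 0.8]
finger_gap: 46.0
```

Call:
apply_moves --targets "0 0 0 0.5 0 -3 4.6; 0 0 0 2 0 -6 4.6; 0 0 0 4 -1 -9 4.6; 0 0 0 6 -3 -11 4.6; 0 0 0 8 -5 -12 4.6"

```text
time: 62.2
tool_pos: [500.3, -242.3, 172.5]
tcp_rot: [179.7, 0.2, 95.1]
ft_force: [-0.7, -0.3, 1.1]
finger_gap: 46.0
```

Call:
apply_moves --targets "0 0 0 2 -3 0 4.6; 0 0 0 5 -5 0 4.6; 0 0 0 8 -8 0 4.6; 0 0 0 10 -10 0 4.6; 0 0 0 10 -10 0 4.6"

```text
time: 62.7
tool_pos: [389.4, -149.7, 169.2]
tcp_rot: [179.9, 0.0, 95.1]
ft_force: [0.5, -0.4, 0.0]
finger_gap: 46.4
```

Run:
```python
from chk import *
s=sense();print(s["tool_pos"],s["time"])
t=save("top","top15.png"); a=save("scene","scene15.png")
print([(k,n,round(r["confidence"],2),px2w(n,r["at"],z).round()) for k,z in(("glue_a_mid",49),("eraser_mid",12),("tape_roll",0),("water_bottle",0),("cutter_a_mid",12)) for n in("top","scene") for r in place_of(n,k)[:2]])
T=cv2.resize(t[110:260,90:400],(800,387),interpolation=cv2.INTER_CUBIC)
A1=cv2.resize(a[260:390,360:500],(400,210*400//226),interpolation=cv2.INTER_CUBIC)
A=np.hstack([cv2.resize(a[270:385,380:500],(222,213),interpolation=cv2.INTER_CUBIC),cv2.resize(a[150:335,140:400],(299,213),interpolation=cv2.INTER_CUBIC),cv2.resize(a[180:240,150:235],(279,213)[:2],interpolation=cv2.INTER_CUBIC)])
cv2.imwrite('pics/final.png',cv2.cvtColor(np.vstack([T,A]),cv2.COLOR_RGB2BGR))
```

```text
[ 389.42331632 -149.67956145  169.20293948] 62.7
[('glue_a_mid', 'top', 0.46, array([594., 319.,  49.])), ('glue_a_mid', 'scene', 0.86, array([585., 326.,  49.])), ('glue_a_mid', 'scene', 0.34, array([ 598., -476.,   49.])), ('eraser_mid', 'top', 0.6, array([ 547., -314.,   12.])), ('eraser_mid', 'scene', 0.61, array([ 543., -317.,   12.])), ('tape_roll', 'top', 0.66, array([545., 163.,   0.])), ('tape_roll', 'top', 0.38, array([599., 337.,   0.])), ('tape_roll', 'scene', 0.78, array([554., 159.,   0.])), ('water_bottle', 'top', 0.85, array([ 555., -527.,    0.])), ('water_bottle', 'scene', 0.83, array([ 571., -536.,    0.])), ('cutter_a_mid', 'top', 0.76, array([622., -11.,  12.])), ('cutter_a_mid', 'scene', 0.57, array([630., -11.,  12.]))]
```

View pics/final.png

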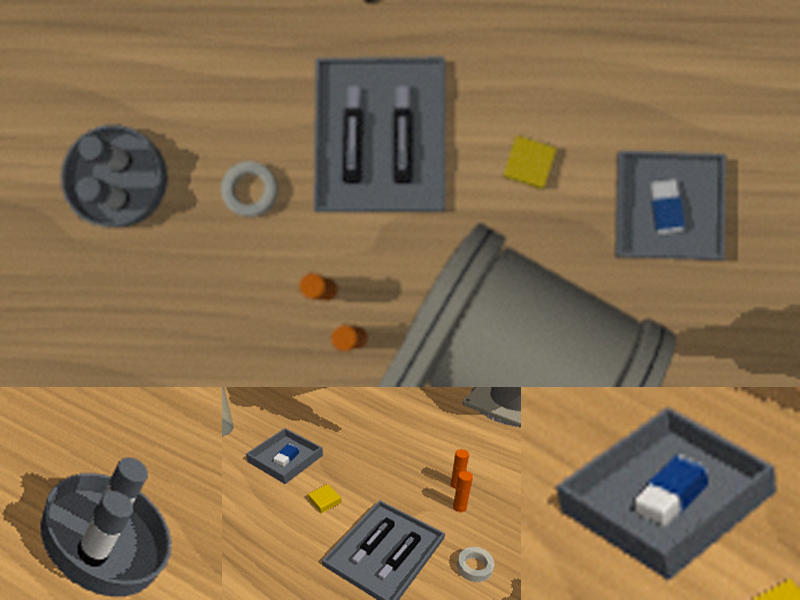

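The last view shows every item where it should be: both cutters flat side by side, both sticks upright in the tub, the eraser flat in the box, and the tape, bottle and orange sticks where they were. Handing in.

```bash
python3 -c "
from bench import *
print(hand_in())"
```

```text
the job is handed in; nothing more can be done
None
```

The job is done and handed in at about 63 s on the robot's clock, in the order asked:
- **Cutters:** both lie flat, side by side, in the low tray.
- **Glue sticks:** both white-bodied sticks stand upright in the tub.
- **Eraser:** it lies flat in the square box.

The last pictures from both cameras show all five in place. The two orange sticks, the tape roll and the bottle were not touched. The gripper was clear of everything at hand-in, and no force reading passed about 6 N.

These checks failed or disagreed:
- **First grasps:** the first three tries at the first cutter closed above it. The real fingertips sat about 33 mm higher and 8 mm off in x compared with the reported tool position. I found the true height by stepping down in safe increments and used that offset from then on.
- **Cameras:** the two cameras disagreed by roughly 10 mm in places, so I relied mostly on the top view.
- **Glue stick detection:** the recognition network never reported more than one stick in the tub. I confirmed the second by eye in the final picture.

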